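Load the bench charging dock with cells

TASK

Back both captive thumbscrews of the charging dock off anticlockwise to their stops, lift the cover free and lay it, handle up, flat and centred on the sloped wooden rest. Load every cell lying on the brown board into a bay of its own, the minus end (black collar) against the spring and the plus end (white collar) pressed down until it is held level under the brass clip; then, with the cover on its rest and all cells held, push the green start button fully down. Leave the tools and other things on the bench alone, and let go of everything.

Things in the scene. Friction and masses are not known exactly. Their poses are not given: they have to be found in the camera images.
- dock: Grey charging dock, fixed: base plate 222 (x) x 180 (y) x 8 mm; origin under its centre. Three bays along x, 52 mm apart: steel spring plate at -x, brass clip at +x. A cell lies on two black ledges 20 mm above the table, 19 to 35 mm either side of the middle; between them fingertips have 12 mm more depth. Cheeks 26 mm apart, 14 mm tall on the ledges. Posts carry the cover, underside 66 mm up.
- start_top (a point): Centre of the top of the green push button (28 mm wide) on a small grey block of the dock, 88 mm towards -x and 66 mm towards +y from the dock's middle, its top about 60 mm above the table.
- start (a joint): Travel of the green start button, 0 (out) to 0.006 m (fully down, about 5 N); springs back.
- screw_near (a joint): Turn of the orange thumbscrew at the dock's -x edge, rad: near 0 tight, 2.4 its stop, fully backed off. Loosens anticlockwise seen from above, friction 0.05 N m, stays where left and stays on the dock. Under its head a steel tab 30 mm long reaches over the cover's edge while tight and swings away as it turns.
- screw_far (a joint): The same for the orange thumbscrew at the dock's +x edge.
- screw_near_grip (a point): On the thumbscrew's axis (88 mm from the dock's middle), 97 mm above the table, 8 mm below the top of its wing: an upright orange bar 30 mm long along this point's x, 10 mm thick (y), from 77 to 105 mm above the table. The point turns with the screw; the tab, 71 to 76 mm above the table, points along its +x.
- screw_far_grip (a point): The same on the far thumbscrew.
- cover: Blue cover plate, loose, 0.22 kg, 132 mm (x) by 176 mm (y) by 4 mm; origin at the centre of its underside, z up out of the side with the black handle. The handle is an upright bar at its centre, 60 mm long along y, 12 mm thick along x, standing from 4 to 34 mm above the underside. It starts on the dock's posts, under the two thumbscrew tabs.
- rest_board: Sloped wooden board, fixed, of the narrow rest for the cover: 146 mm along its x, 100 mm along y; origin at the middle of its upper face, 70 mm above the table; z normal to the face. It slopes 20 degrees, its -x edge (nearest the robot) low, where a ledge 9 mm high stands from x = -71 to -76 mm.
- cell1: Green cylinder cell, loose, 20 mm across, 70 mm long, about 70 g, with a square collar (20.4 mm, 12 mm long) round each end: white at the plus end, black at the minus end; may be absent. Origin at its middle on its axis; its x axis runs along it from the minus end to the plus end. At the start it lies on the brown board (4 mm thick).
- cell1_plus (a point): Centre of that cell's plus end: the end with the white collar. The minus end, 70 mm away, has the black collar.
- cell2: Yellow cylinder cell, loose, 20 mm across, 70 mm long, about 70 g, with a square collar (20.4 mm, 12 mm long) round each end: white at the plus end, black at the minus end; may be absent. Origin at its middle on its axis; its x axis runs along it from the minus end to the plus end. At the start it lies on the brown board (4 mm thick).
- cell2_plus (a point): Centre of that cell's plus end: the end with the white collar. The minus end, 70 mm away, has the black collar.
- cell3: Blue cylinder cell, loose, 20 mm across, 70 mm long, about 70 g, with a square collar (20.4 mm, 12 mm long) round each end: white at the plus end, black at the minus end; may be absent. Origin at its middle on its axis; its x axis runs along it from the minus end to the plus end. At the start it lies on the brown board (4 mm thick).
- cell3_plus (a point): Centre of that cell's plus end: the end with the white collar. The minus end, 70 mm away, has the black collar.
- bay1 (a point): Middle of a cell held in bay 1, 30.5 mm above the table; axes as the dock's, plus end along +x. The clip's upright face is 35 mm towards +x; on it a lip juts 2.5 mm towards -x, nose 44 mm above the table; from the nose a slope rises outwards, 22 degrees from upright, to 62 mm above the table: an end pressed down on it is led back against the spring and snaps under the lip.
- spring1 (a joint): Compression of bay 1's spring contact towards -x, m: 0 free, 0.005 with a cell held, 0.016 at most; 0.6 N at 0 plus 0.3 N per mm. The plate is 22 mm wide, from 20 to 44 mm above the table; free, its face stands 30 mm towards -x of the bay point.
- bay2 (a point): Middle of a cell held in bay 2, 30.5 mm above the table; axes as the dock's, plus end along +x. The clip's upright face is 35 mm towards +x; on it a lip juts 2.5 mm towards -x, nose 44 mm above the table; from the nose a slope rises outwards, 22 degrees from upright, to 62 mm above the table: an end pressed down on it is led back against the spring and snaps under the lip.
- spring2 (a joint): Compression of bay 2's spring contact towards -x, m: 0 free, 0.005 with a cell held, 0.016 at most; 0.6 N at 0 plus 0.3 N per mm. The plate is 22 mm wide, from 20 to 44 mm above the table; free, its face stands 30 mm towards -x of the bay point.
- bay3 (a point): Middle of a cell held in bay 3, 30.5 mm above the table; axes as the dock's, plus end along +x. The clip's upright face is 35 mm towards +x; on it a lip juts 2.5 mm towards -x, nose 44 mm above the table; from the nose a slope rises outwards, 22 degrees from upright, to 62 mm above the table: an end pressed down on it is led back against the spring and snaps under the lip.
- spring3 (a joint): Compression of bay 3's spring contact towards -x, m: 0 free, 0.005 with a cell held, 0.016 at most; 0.6 N at 0 plus 0.3 N per mm. The plate is 22 mm wide, from 20 to 44 mm above the table; free, its face stands 30 mm towards -x of the bay point.
- screwdriver: Screwdriver with yellow handle, lying; leave it alone. Origin under its middle.
- spool: Spool of solder, 52 mm across, 42 mm tall, standing; leave it alone. Origin under its centre.
- dish: Small steel dish, 76 mm across, 24 mm tall; leave it alone. Origin under its centre.

How it is judged:
By the outcome, as a careful person would: the job done as asked, in the order asked, and still so for the second after the job is handed in, with the robot touching nothing.
Of cell1, cell2, cell3 only 2 to 3 are there at a start; the rules pass over those that are not, and their reading is None.
At some moment in a run one of cell1, cell2, cell3 may be knocked a few centimetres aside while the robot is not near it.
Once in a run the grip may slacken for a moment while it holds something.
It also fails if it takes over 208 s, if anything falls off the work surface, if the arm or the gripper's body presses on something with over 40 N, if the wrist force passes 120 N, or if a joint passes its speed limit or range.

ROBOT

A 6-joint arm with a two-finger parallel gripper is mounted at the origin on the work surface. World frame = base frame: x ahead of the robot, y to its left, z up, the work surface at z = 0. Lengths are in m, angles in rad, forces in N, time in s.
With the tool pointing down it reaches from about 0.3 to 0.775 m from the base axis. Payload 14.6 kg.
Tool frame: the origin (TCP) lies midway between the tips of the shut fingers; the grasp point (between the pads) lies 19 mm behind it; y points along the fingers, x is the direction in which the jaws open and shut, and the axes are right-handed (so a half turn about y gives the same grasp; the last joint's range is limited). The gripper opens to 94 mm and grips with 3 to 60 N. Pads are 16 mm wide; open, the fingers measure 119 mm over their backs; the gripper's body (75 mm by 177 mm) begins 78 mm behind the grasp point.
Start: joints at [1.128, 0.3, 1.521, -0, 1.321, -0.067], TCP at [0.202, 0.512, 0.205] pointing down, gripper open.
Joint ranges: [-3.03, 3.03], [-0.79, 2.21], [0.23, 2.52], [-1.04, 4.18], [0, 3.07], [-2.55, 2.55]. Speed limits (rad/s): [2.22, 2.22, 2.57, 3.14, 3.14, 3.14].

INTERFACE

Orientations are given as a 3x3 rotation matrix whose columns are the frame's x, y, z axes.
In Python, from station import manip, fingers, ik, optics, ticket, current_time_s, current_joint_positions, current_qvel, current_tau, current_ee_pos, current_eef_rot, current_ft_force, current_moment, current_opening gives the robot as it stands. The module is installed in compiled form; this text tells all that it offers. Calls block until the motion is done:
- manip.movep(position, orientation): joint-space move of the TCP to a pose.
- manip.line_to(position, frame=None, vel=0.15, contact_N=None): straight line of the TCP; frame=None keeps the orientation; vel is the mean speed in m/s. With contact_N (N) it stops when the force on the tool has changed by that much, and returns True; else False.
- manip.goto_joints(angles): joint-space move.
- fingers.gripper_open() and fingers.close(): open the fingers fully, or close them until they stop; the grip force is fixed at half the most.
- manip.dwell(seconds).
- ik(position, orientation): joint angles nearest the present ones, or None.
- optics.read_camera(name): name is "scene" or "top"; returns a dict with "color" (480x640x3 uint8, red, green, blue), "camera_matrix" (3x3 intrinsics, pixels), "D" ([k1, k2, p1, p2, k3] as OpenCV has them; the pictures are not rectified), "cam_to_world" (4x4, takes a point from camera to world coordinates). Camera axes: x right, y down, z forward; pixel columns grow to the right and rows downward; lengths in m; the calibration is good to about 2 mm. A picture is of the moment at which its call begins. There is no depth.
A pose or a line that the arm cannot do raises manip.MotionError and nothing moves.
- ticket.job_done(): hands the job in, once; it reports no verdict.
Readings, each from a call of its own:
- current_time_s(): time.
- current_joint_positions(): joint angles.
- current_qvel(): joint speeds.
- current_tau(): joint torques, N m.
- current_ee_pos(): TCP position.
- current_eef_rot(): TCP orientation.
- current_ft_force(): force on the tool from outside, world axes, zero at the start.
- current_moment(): the same for the moment, N m.
- current_opening(): finger opening in m.
Only numpy, scipy, OpenCV 4.12 (cv2) and the standard library are available. Lean on these libraries where they do the work, as an engineer would, in place of code of your own. Each camera call takes 0.05 s, during which the arm holds its last target.

## Working session

There is one attempt and no reset: what is moved stays moved. The work goes in short steps, each a Python script; the robot and the scene stay as the last script left them, time stands still between calls to the robot, and variables do not carry over. Pictures are saved under pics/ and viewed, and the job is handed in when it is done.

```bash
mkdir -p pics; ls; cat > h.py <<'E'
import numpy as np, cv2
from station import *
def snap(name,fn):
    r=optics.read_camera(name); cv2.imwrite('pics/'+fn,r['color'][:,:,::-1]); return r
E
python3 - <<'E'
from h import *
for n in ('scene','top'):
    r=snap(n,n+'0.png'); print(n,r['camera_matrix'].round(1).tolist(),r['D'],r['cam_to_world'].round(3).tolist())
print(current_time_s(),current_eef_rot().round(3).tolist(),current_opening())
E
```

```text
pics
scene [[569.0, 0.0, 309.6], [0.0, 569.0, 235.6], [0.0, 0.0, 1.0]] [-0.08480274  0.          0.          0.          0.        ] [[0.517, 0.579, -0.63, 1.316], [0.856, -0.341, 0.389, -0.454], [0.01, -0.741, -0.672, 0.852], [0.0, 0.0, 0.0, 1.0]]
top [[585.2, 0.0, 312.7], [0.0, 585.2, 248.0], [0.0, 0.0, 1.0]] [-0.00354852  0.          0.          0.          0.        ] [[-0.027, -0.996, 0.086, 0.519], [-0.999, 0.029, 0.02, -0.041], [-0.022, -0.085, -0.996, 1.37], [0.0, 0.0, 0.0, 1.0]]
0.1 [[0.367, -0.0, -0.93], [0.93, -0.001, 0.367], [-0.001, -1.0, 0.0]] 0.09392479043035003
```

View pics/scene0.png

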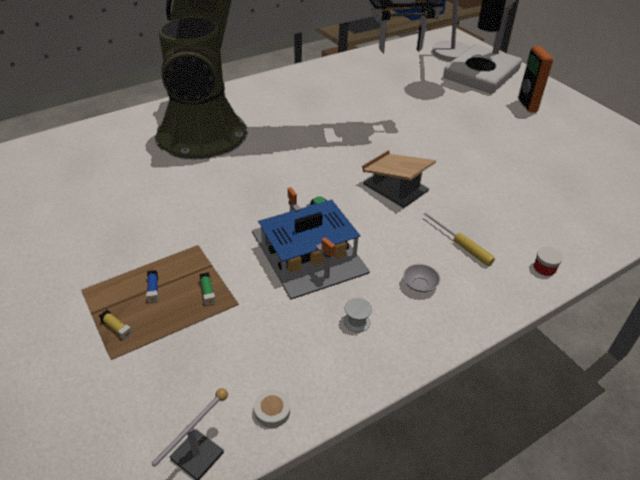

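View pics/top0.png

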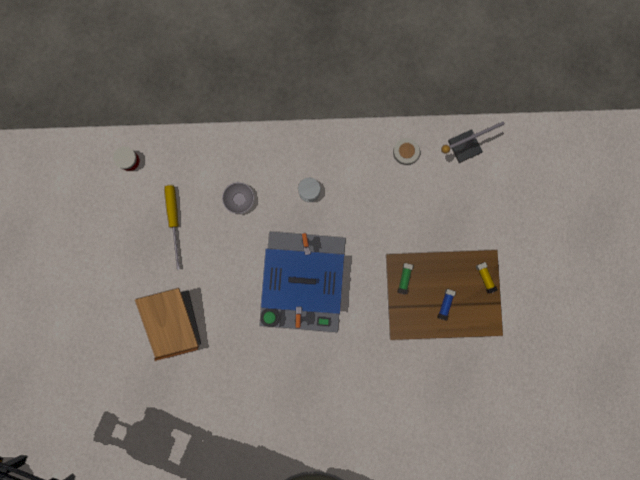

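```bash
cat >> h.py <<'E'
def ray(r,uv):
    uv=np.asarray(uv,float).reshape(-1,1,2)
    n=cv2.undistortPoints(uv,r['camera_matrix'],np.asarray(r['D'],float)).reshape(-1,2)
    T=r['cam_to_world']; d=np.c_[n,np.ones(len(n))]@T[:3,:3].T
    return T[:3,3],d
def plane(r,uv,z):
    o,d=ray(r,uv); return o+d*((z-o[2])/d[:,2])[:,None]
def proj(r,P):
    T=np.linalg.inv(r['cam_to_world']); rv=cv2.Rodrigues(T[:3,:3])[0]
    return cv2.projectPoints(np.asarray(P,float).reshape(-1,3),rv,T[:3,3],r['camera_matrix'],np.asarray(r['D'],float))[0].reshape(-1,2)
def crop(r,fn,x0,y0,x1,y1,k):
    c=cv2.resize(r['color'][y0:y1,x0:x1],None,fx=k,fy=k,interpolation=cv2.INTER_CUBIC); c=np.clip(c*1.4,0,255).astype(np.uint8)
    cv2.imwrite('pics/'+fn,c[:,:,::-1])
def tri(r1,uv1,r2,uv2):
    o1,d1=ray(r1,uv1);o2,d2=ray(r2,uv2);A=np.c_[d1[0],-d2[0]];s=np.linalg.lstsq(A,o2-o1,rcond=None)[0]
    return (o1+s[0]*d1[0]+o2+s[1]*d2[0])/2, np.linalg.norm(o1+s[0]*d1[0]-o2-s[1]*d2[0])
E
python3 - <<'E'
from h import *
r=optics.read_camera('top'); s=optics.read_camera('scene')
crop(r,'dock_top.png',245,220,365,340,5)
crop(r,'rest_top.png',125,275,215,370,6)
crop(r,'cells_top.png',380,240,510,345,6)
crop(s,'dock_sc.png',240,170,380,300,5)
crop(s,'rest_sc.png',350,140,450,215,7)
hs=cv2.cvtColor(r['color'],cv2.COLOR_RGB2HSV)
def blobs(m,amin=15):
    n,l,st,c=cv2.connectedComponentsWithStats(m.astype(np.uint8))
    for i in range(1,n):
        if st[i,4]>=amin:
            p=np.argwhere(l==i)[:,::-1].astype(np.float32); print('  ',c[i].round(1),st[i,4],[np.round(v,1) for v in cv2.minAreaRect(p)])
H,S,V=cv2.split(hs)
for n,m in dict(orange=(H<14)&(S>170)&(V>90),blue=(H>100)&(H<125)&(S>150)&(V>60),green=(H>45)&(H<85)&(S>120)&(V>50),yellow=(H>20)&(H<32)&(S>170)&(V>90)).items():
    print(n); blobs(m)
E
```

```text
orange
   [304.7 239.5] 39 [array([304.6, 239.6]), array([11.5,  3.3]), np.float64(80.5)]
   [297.6 320.7] 44 [array([297.5, 320.5]), array([11.,  3.]), np.float64(90.0)]
blue
   [302.2 282.5] 2984 [array([302.4, 280.7]), array([77.3, 57.7]), np.float64(4.4)]
   [446.1 304.5] 140 [array([446.1, 304.5]), array([ 7.1, 19.9]), np.float64(17.1)]
green
   [404.8 278.5] 126 [array([404.7, 278.4]), array([ 6.6, 19.4]), np.float64(12.1)]
   [269.1 317.2] 100 [array([269., 317.]), array([10., 10.]), np.float64(90.0)]
   [323.  321.2] 40 [array([323., 321.]), array([4., 8.]), np.float64(90.0)]
yellow
   [170.3 205.4] 327 [array([170.2, 205.9]), array([40.5,  8.4]), np.float64(85.0)]
   [486.6 278. ] 162 [array([486.6, 278.1]), array([20.6,  8. ]), np.float64(66.8)]
```

View pics/dock_top.png

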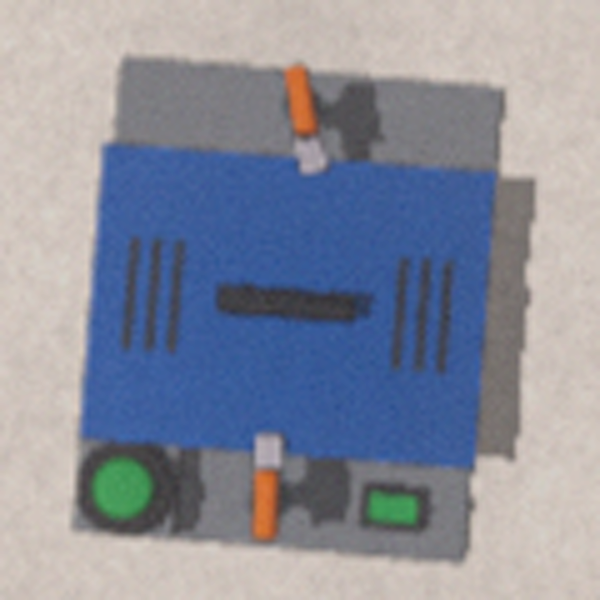

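View pics/rest_top.png

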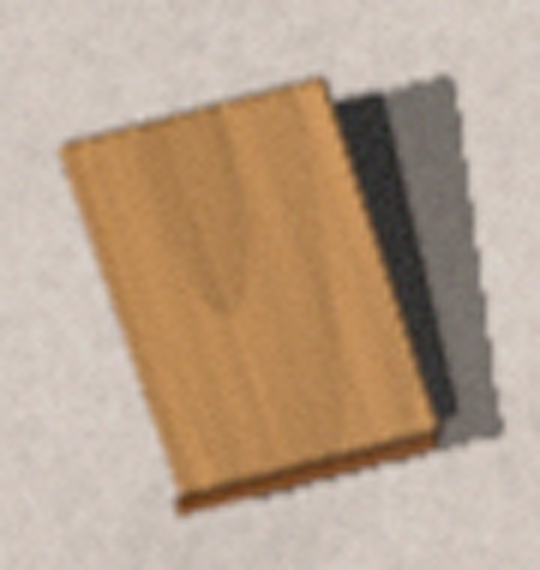

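View pics/cells_top.png

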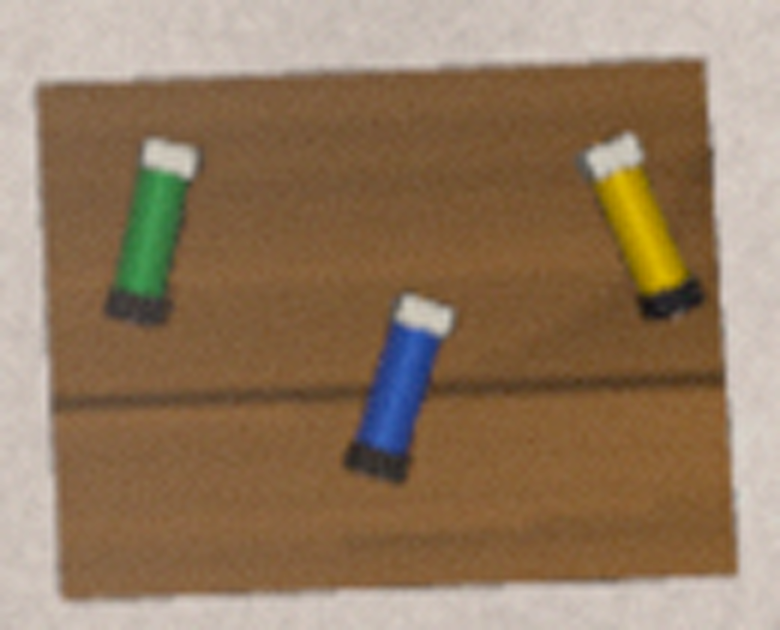

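View pics/dock_sc.png

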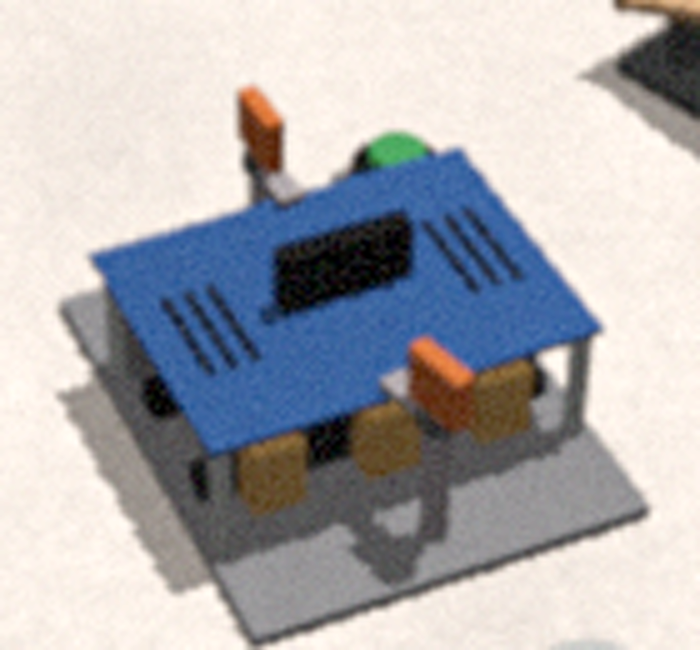

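View pics/rest_sc.png

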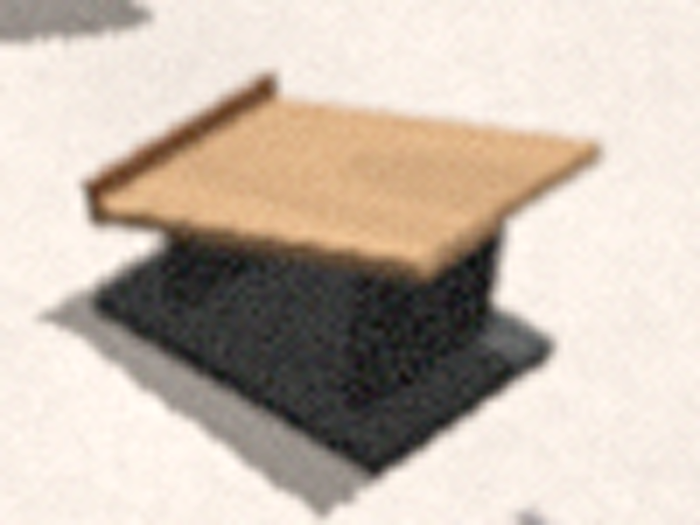

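```bash
python3 - <<'E'
from h import *
r=optics.read_camera('top'); s=optics.read_camera('scene')
f=lambda P,k,x,y:(np.array(P,float)+.5)/k-.5+[x,y]
def show(n,P):
    c=P.mean(0); print(n,P[:,:2].round(4).tolist(),'c',c.round(4)); 
    for i in range(4):
        e=P[(i+1)%4]-P[i]; print('   len %.4f ang %.2f'%(np.linalg.norm(e[:2]),np.degrees(np.arctan2(e[1],e[0]))))
show('base',plane(r,f([(125,57),(503,90),(467,560),(73,528)],5,245,220),.008))
show('cover',plane(r,f([(105,145),(497,170),(473,468),(82,438)],5,245,220),.07))
# scene base corners visible
print('scene base',plane(s,f([(65,305),(255,640),(648,512)],5,240,170),.008).round(4).tolist())
print('scene cover',plane(s,f([(93,257),(215,452),(602,328),(460,150)],5,240,170),.07).round(4).tolist())
print('screws',plane(r,[(304.7,239.5),(297.6,320.7)],.105).round(4).tolist())
print('button',plane(r,[(269.1,317.2)],.06).round(4))
print('cells',plane(r,[(404.8,278.5),(486.6,278),(446.1,304.5)],.0145).round(4).tolist())
R=f([(63,148),(325,78),(437,430),(180,490)],6,125,275)
P=np.vstack([plane(r,R[:2],.070+.073*np.sin(np.radians(20))),plane(r,R[2:],.07-.071*np.sin(np.radians(20)))])
show('rest',P)
S=f([(598,150),(425,275),(95,212),(280,100)],7,350,140)
P=np.vstack([plane(s,S[:2],.070+.073*np.sin(np.radians(20))),plane(s,S[2:],.07-.071*np.sin(np.radians(20)))])
show('rest scene',P)
E
```

```text
base [[0.6791, 0.0858], [0.6583, -0.0908], [0.441, -0.0674], [0.4604, 0.1145]] c [0.5597 0.0105 0.008 ]
   len 0.1779 ang -96.70
   len 0.2186 ang 173.83
   len 0.1828 ang 83.92
   len 0.2206 ang -7.47
cover [[0.6325, 0.0898], [0.6163, -0.0848], [0.4847, -0.0701], [0.5025, 0.1026]] c [0.559  0.0094 0.07  ]
   len 0.1753 ang -95.31
   len 0.1324 ang 173.61
   len 0.1736 ang 84.12
   len 0.1306 ang -5.64
scene base [[0.4454, -0.0661, 0.008], [0.6607, -0.0916, 0.008], [0.6823, 0.083, 0.008]]
scene cover [[0.4882, -0.0707, 0.07], [0.6161, -0.0832, 0.07], [0.6335, 0.0886, 0.07], [0.5057, 0.1015, 0.07]]
screws [[0.6468, 0.0007, 0.105], [0.472, 0.0205, 0.105]]
button [[0.4797 0.0861 0.06  ]]
cells [[0.5588, -0.2249, 0.0145], [0.5547, -0.4125, 0.0145], [0.4966, -0.317, 0.0145]]
rest [[0.5274, 0.3754], [0.5503, 0.2792], [0.4186, 0.2503], [0.3987, 0.3474]] c [0.4737 0.3131 0.0703]
   len 0.0989 ang -76.64
   len 0.1348 ang -167.64
   len 0.0991 ang 101.56
   len 0.1317 ang 12.25
rest scene [[0.532, 0.3715], [0.558, 0.2766], [0.422, 0.2475], [0.399, 0.3454]] c [0.4777 0.3102 0.0703]
   len 0.0984 ang -74.68
   len 0.1390 ang -167.94
   len 0.1005 ang 103.27
   len 0.1356 ang 11.09
```

```bash
cat >> h.py <<'E'
C=np.array([.5605,.0100]); YAW=np.radians(-6.3)
def Rt(jaw,down=(0,0,-1)):
    y=np.array(down,float);y/=np.linalg.norm(y);x=np.array(jaw,float);x-=y*(x@y);x/=np.linalg.norm(x)
    return np.c_[x,y,np.cross(x,y)]
def dk(x,y):
    c,s=np.cos(YAW),np.sin(YAW);return C+[c*x-s*y,s*x+c*y]
def st(): print('t %.1f'%current_time_s(),current_ee_pos().round(4),'F',current_ft_force().round(2),'M',current_moment().round(3),'open %.4f'%current_opening())
E
python3 - <<'E'
from h import *
for nm,x,a in (('near',-88,YAW+.08),('far',88,YAW+np.pi+.25)):
    p=dk(x/1000,0)
    for fl in (0,np.pi):
        j=a+np.pi/2+fl; R=Rt((np.cos(j),np.sin(j),0))
        q=ik([*p,.081],R); j2=j+.5; q2=ik([*p,.081],Rt((np.cos(j2),np.sin(j2),0)))
        print(nm,p.round(4),fl,None if q is None else np.round(q,3),None if q2 is None else np.round(q2,3))
E
```

```text
near [0.473  0.0197] 0 [-0.036  0.282  1.861 -0.     0.998 -1.577] [-0.036  0.282  1.861 -0.     0.998 -2.077]
near [0.473  0.0197] 3.141592653589793 [-0.036  0.282  1.861 -0.     0.998  1.565] [-0.036  0.282  1.861 -0.     0.998  1.065]
far [6.48e-01 3.00e-04] 0 [-0.056  0.632  1.338 -0.     1.171  1.375] [-0.056  0.632  1.338  0.     1.171  0.875]
far [6.48e-01 3.00e-04] 3.141592653589793 [-0.056  0.632  1.338 -0.     1.171 -1.767] [-0.056  0.632  1.338 -0.     1.171 -2.267]
```

```bash
cat > screw.py <<'E'
from h import *
def unscrew(x,a,turn,flip):
    p=dk(x/1000,0); j=a+np.pi/2+flip; R=Rt((np.cos(j),np.sin(j),0))
    manip.movep([*p,.17],R); st()
    manip.line_to([*p,.081],vel=.12); fingers.close(); st()
    q0=np.array(current_joint_positions())
    done=0
    for d in list(np.arange(.5,turn,.5))+[turn-.1,turn,turn+.08]:
        q=q0.copy(); q[5]-=d; manip.goto_joints(q)
        print('turn %.2f M %.3f open %.4f F'%(d,current_moment()[2],current_opening()),current_ft_force().round(1))
    fingers.gripper_open(); manip.line_to([*p,.17],vel=.15); st()
E
python3 - <<'E'
from screw import *
unscrew(-88,YAW+.08,2.32,np.pi)
r=snap('top','t1.png'); crop(r,'t1c.png',245,220,365,340,5)
E
```

```text
t 2.3 [0.4731 0.0202 0.17  ] F [0.49 0.83 0.14] M [-0.018  0.12   0.034] open 0.0940
t 4.5 [0.473  0.0205 0.081 ] F [0.35 8.74 1.02] M [ 1.577  0.15  -0.021] open 0.0095
turn 0.50 M 0.018 open 0.0097 F [ 1.3 -0.9 -1.3]
turn 1.00 M 0.054 open 0.0099 F [ 2.7 -2.9 -2.4]
turn 1.50 M 0.029 open 0.0099 F [ 4.8 -3.9 -3.9]
turn 2.00 M 0.073 open 0.0100 F [ 6.8 -4.5 -5.8]
turn 2.22 M 0.015 open 0.0093 F [ 7.6 -3.9 -5.5]
turn 2.32 M 0.098 open 0.0098 F [ 7.7 -3.5 -5.8]
turn 2.40 M -0.606 open 0.0104 F [ 7.1 -3.1 -5. ]
t 9.6 [0.4727 0.0196 0.1692] F [-0.36 -0.75  0.16] M [ 0.01   0.    -0.004] open 0.0937
```

View pics/t1c.png

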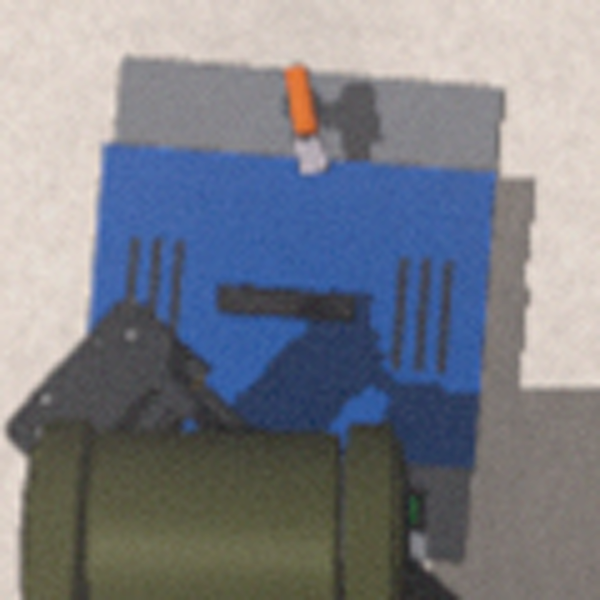

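The arm hides the near screw, but the moment jump to 0.6 N·m at the end of the turn marks its stop. The far screw is still tight at crop (300,115). I'll do the far one next.

```bash
python3 - <<'E'
from screw import *
unscrew(88,YAW+np.pi+.25,2.15,0)
manip.movep([.47,-.2,.25],Rt((0,1,0)))
r=snap('top','t2.png'); crop(r,'t2c.png',245,220,365,340,5); st()
E
```

```text
t 11.5 [6.478e-01 4.000e-04 1.699e-01] F [-0.52 -1.1  -0.67] M [-0.019  0.194 -0.027] open 0.0937
t 13.7 [0.6479 0.0008 0.081 ] F [-1.02  3.45  0.57] M [ 0.776  0.291 -0.007] open 0.0096
turn 0.50 M 0.032 open 0.0097 F [ 1.2  0.  -0.9]
turn 1.00 M 0.032 open 0.0101 F [ 4.  -1.9 -1.8]
turn 1.50 M 0.064 open 0.0097 F [ 6.  -1.9 -3. ]
turn 2.00 M 0.004 open 0.0099 F [ 8.4 -1.3 -4.9]
turn 2.05 M 0.078 open 0.0103 F [ 8.1 -1.1 -4.1]
turn 2.15 M 0.028 open 0.0098 F [ 8.3 -1.8 -4.2]
turn 2.23 M -0.684 open 0.0103 F [ 8.2 -2.2 -4.2]
t 18.7 [6.476e-01 4.000e-04 1.689e-01] F [-0.41  1.02 -0.52] M [-0.065  0.042  0.004] open 0.0942
t 19.8 [ 0.4704 -0.1995  0.2493] F [ 0.08 -0.85 -0.22] M [0.054 0.005 0.034] open 0.0944
```

View pics/t2c.png

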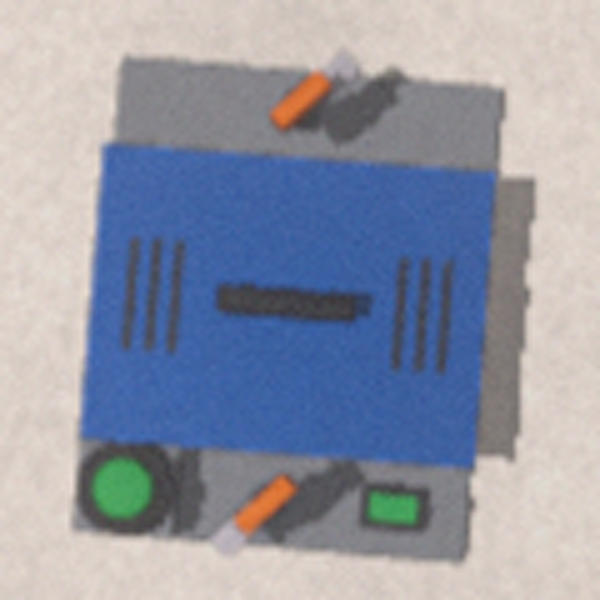

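```bash
sed -i 's/^C=.*;/C=np.array([.5612,.0098]);/' h.py; cat > cov.py <<'E'
from h import *
H=np.array([.5607,.0095]); hy=np.radians(-6.2)
O=np.array([.4748,.3115,.070]); psi=np.radians(12.5); t=np.radians(20)
bx=np.array([np.cos(t)*np.cos(psi),np.cos(t)*np.sin(psi),np.sin(t)])
n=np.array([-np.sin(t)*np.cos(psi),-np.sin(t)*np.sin(psi),np.cos(t)])
def Rs(sg): return Rt((sg*np.cos(hy),sg*np.sin(hy),0)), Rt((sg*np.cos(psi),sg*np.sin(psi),0)), Rt(sg*bx,-n)
E
python3 - <<'E'
from cov import *
for sg in (1,-1):
    a,b,c=Rs(sg)
    for p,R in (([*H,.18],a),([*H,.077],a),([*O[:2],.22],b),(O+n*.1,c),(O+n*.011,c)):
        q=ik(p,R); print(sg,None if q is None else np.round(q,2))
E
```

```text
1 [-0.05  0.35  1.52 -0.    1.27  0.06]
1 [-0.05  0.46  1.62 -0.    1.06  0.06]
1 [ 0.52  0.33  1.45 -0.    1.36  0.3 ]
1 [ 0.6   0.14  1.86 -0.17  0.82  0.48]
1 [ 0.58  0.32  1.86 -0.2   0.64  0.5 ]
-1 None
-1 None
-1 None
-1 None
-1 None
```

```bash
python3 - <<'E'
from cov import *
a,b,c=Rs(1)
manip.movep([*H,.18],a); manip.line_to([*H,.077],vel=.12); fingers.close(); st()
p=current_ee_pos(); manip.line_to([p[0],p[1],.20],vel=.12); st()
snap('scene','s3.png')
E
```

```text
t 23.9 [0.5607 0.0095 0.077 ] F [-0.56  0.62  0.26] M [-0.047  0.129  0.095] open 0.0119
t 25.1 [0.5603 0.0095 0.1992] F [ 0.19  0.19 -2.67] M [-0.05   0.087  0.003] open 0.0117
```

View pics/s3.png

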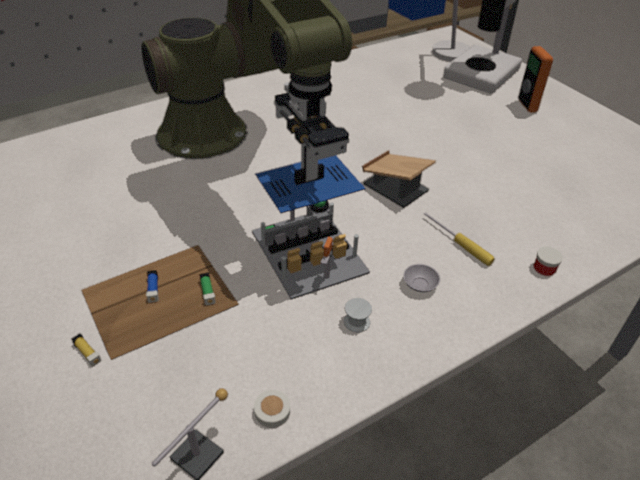

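The cover is held level at (310,180) and the bays are exposed. The yellow cell has been knocked off the board to (85,348), so it now lies on the table. Next I place the cover.

```bash
python3 - <<'E'
from cov import *
a,b,c=Rs(1)
manip.movep([*(O+n*.15)[:2],.215],b); st()
manip.movep(O+n*.075,c); st()
r=snap('top','t4.png'); s=snap('scene','s4.png'); crop(s,'s4c.png',300,60,480,220,4)
E
```

```text
t 26.3 [0.4253 0.2997 0.2148] F [ 0.13  0.38 -2.27] M [-0.083  0.055 -0.053] open 0.0115
t 26.9 [0.4505 0.3055 0.1412] F [ 0.02 -0.19 -1.73] M [-0.15   0.299 -0.02 ] open 0.0118
```

View pics/s4c.png

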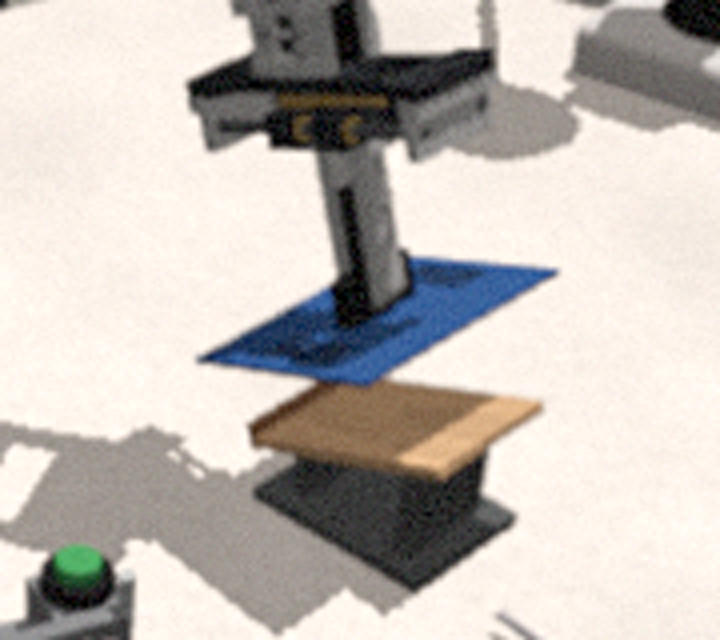

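View pics/t4.png

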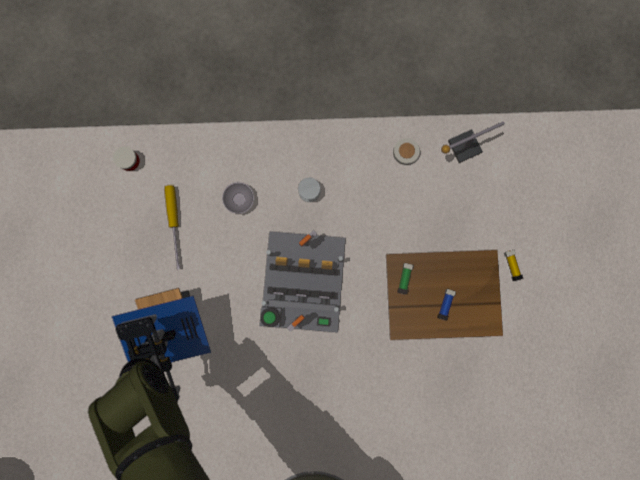

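Cover is over the rest, tilted with it. I'll lower it along the normal to contact, then release.

```bash
python3 - <<'E'
from cov import *
manip.line_to(O+n*.020,vel=.1); st()
print(manip.line_to(O+n*.007,vel=.02,contact_N=5)); st(); print('normal height',(current_ee_pos()-O)@n)
fingers.gripper_open(); manip.line_to(current_ee_pos()+n*.08,vel=.1); st()
manip.movep([.45,-.1,.25],Rt((0,1,0)))
r=snap('top','t5.png'); s=snap('scene','s5.png'); crop(s,'s5c.png',340,110,470,215,5); crop(r,'t5c.png',100,260,230,380,5)
crop(r,'t5d.png',245,220,365,340,5)
E
```

```text
t 27.7 [0.4683 0.3101 0.0892] F [-0.39  0.38 -2.26] M [-0.141  0.367  0.012] open 0.0119
True
t 28.2 [0.4713 0.3108 0.08  ] F [-0.34 -0.5   3.28] M [-0.066  0.147  0.001] open 0.0121
normal height 0.010646403064770374
t 30.5 [0.4439 0.3044 0.1541] F [ 0.12 -0.08 -0.75] M [-0.103  0.214  0.   ] open 0.0941
```

View pics/s5c.png

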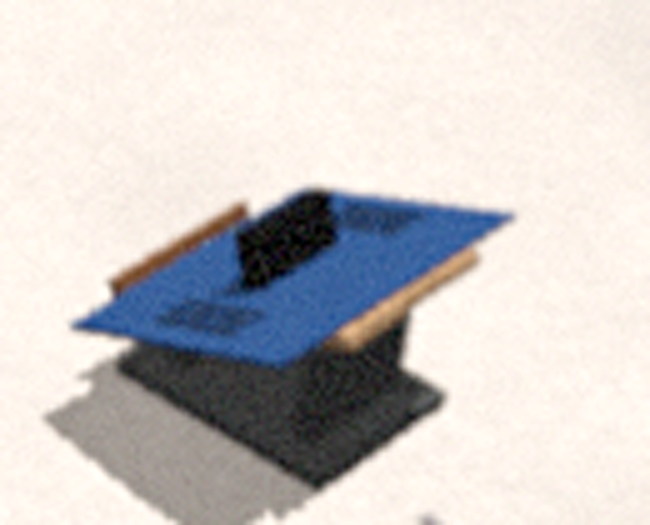

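View pics/t5c.png

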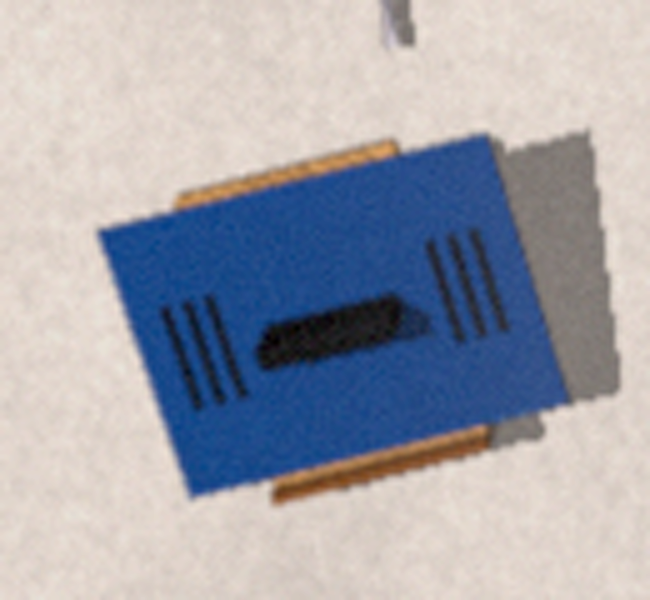

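View pics/t5d.png

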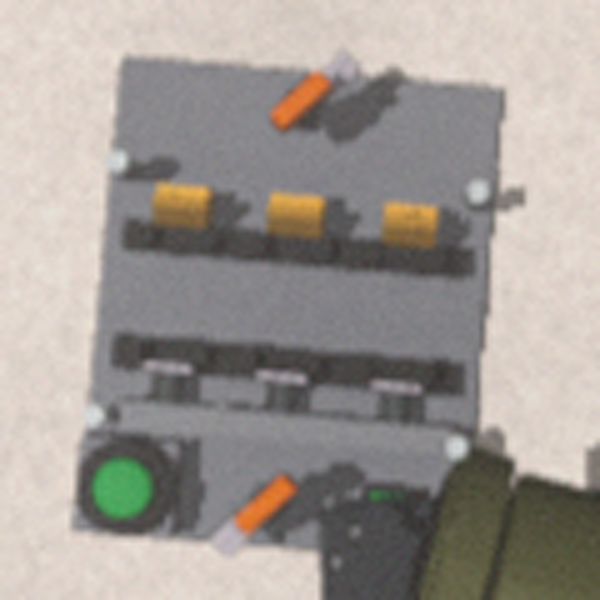

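```bash
python3 - <<'E'
from h import *
r=optics.read_camera('top'); s=optics.read_camera('scene'); crop(s,'s6c.png',240,180,380,300,5)
f=lambda P,k,x,y:(np.array(P,float)+.5)/k-.5+[x,y]
c,sn=np.cos(YAW),np.sin(YAW)
def loc(P): d=P[:,:2]-C; return (np.c_[d[:,0]*c+d[:,1]*sn,-d[:,0]*sn+d[:,1]*c]*1000).round(1).tolist()
print('clip top edge',loc(plane(r,f([(184,187),(298,196),(413,205)],5,245,220),.062)))
print('spring top edge',loc(plane(r,f([(169,367),(284,377),(398,386)],5,245,220),.044)))
print('button',loc(plane(r,f([(122,489)],5,245,220),.060)))
def cells(r,z):
    hs=cv2.cvtColor(r['color'],cv2.COLOR_RGB2HSV);H,S,V=cv2.split(hs);o={}
    for n,m in dict(blue=(H>100)&(H<125)&(S>150)&(V>50),green=(H>45)&(H<85)&(S>120)&(V>50),yellow=(H>20)&(H<32)&(S>150)&(V>70)).items():
        k,l,stt,cc=cv2.connectedComponentsWithStats(m.astype(np.uint8))
        for i in range(1,k):
            if 60<stt[i,4]<260:
                p=np.argwhere(l==i)[:,::-1].astype(np.float32); P=plane(r,[cc[i]],z[n])[0]
                pts=plane(r,p,z[n])[:,:2]; u=np.linalg.svd(pts-pts.mean(0),full_matrices=False)[2][0]
                print(n,stt[i,4],P.round(4),'axis deg',np.degrees(np.arctan2(u[1],u[0])).round(1),(np.ptp(pts@u)*1000).round(1))
z=dict(blue=.016,green=.016,yellow=.012)
cells(r,z);print();cells(s,z)
crop(r,'cells6.png',380,240,530,345,5)
E
```

```text
clip top edge [[46.7, 51.1], [46.8, -0.3], [47.0, -52.0]]
spring top edge [[-34.0, 52.2], [-34.2, -0.1], [-34.0, -51.8]]
button [[-89.8, 67.0]]
blue 121 [ 0.5001 -0.3179  0.016 ] axis deg 162.2 42.2
green 130 [ 0.5584 -0.2246  0.016 ] axis deg 165.7 44.8
green 100 [0.4786 0.0907 0.016 ] axis deg -74.4 25.4
yellow 166 [ 0.5816 -0.4758  0.012 ] axis deg -165.8 47.8

blue 137 [ 0.4893 -0.3148  0.016 ] axis deg -17.8 44.2
green 75 [0.4401 0.1113 0.016 ] axis deg -27.2 30.1
green 143 [ 0.5504 -0.2238  0.016 ] axis deg -14.2 47.2
yellow 253 [0.744 0.313 0.012] axis deg 2.9 104.8
yellow 125 [ 0.5748 -0.4807  0.012 ] axis deg 10.8 48.3
```

View pics/s6c.png

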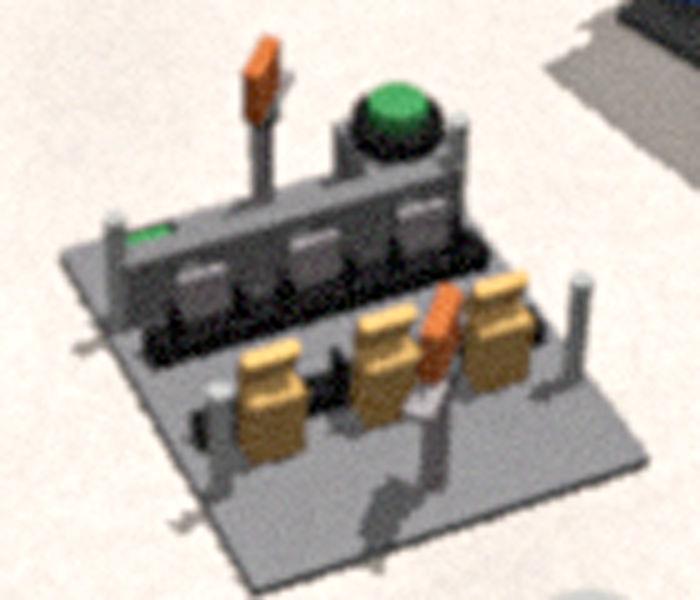

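View pics/cells6.png

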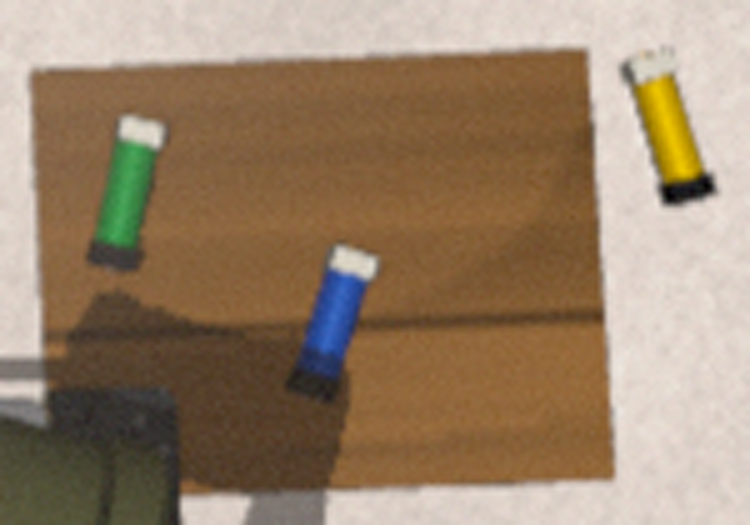

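```bash
sed -i 's/^C=.*;/C=np.array([.5600,.0096]);/' h.py; cat > cell.py <<'E'
from h import *
ph=np.radians(10); G=.008
ex=np.array([np.cos(YAW),np.sin(YAW),0]); ez=np.array([0,0,1.])
def frame(u,w,sg): # u cell dir, w perpendicular-up
    up=np.cos(ph)*w+np.sin(ph)*u
    return Rt(sg*np.cross(w,u),-up)
def find(col,r,z):
    hs=cv2.cvtColor(r['color'],cv2.COLOR_RGB2HSV);H,S,V=cv2.split(hs)
    m=dict(blue=(H>100)&(H<125)&(S>130)&(V>40),green=(H>45)&(H<85)&(S>100)&(V>40),yellow=(H>20)&(H<32)&(S>150)&(V>70))[col]
    k,l,s,cc=cv2.connectedComponentsWithStats(m.astype(np.uint8))
    for i in range(1,k):
        if 80<s[i,4]<220 and cc[i][0]>360:
            pts=plane(r,np.argwhere(l==i)[:,::-1],z)[:,:2]; u=np.linalg.svd(pts-pts.mean(0),full_matrices=False)[2][0]
            u*=np.sign(u[0]); c=plane(r,[cc[i]],z)[0]   # all plus ends seen towards +x
            mid=(np.max(pts@u)+np.min(pts@u))/2
            print(col,s[i,4],c.round(4),'ang %.1f len %.1f midshift %.1f'%(np.degrees(np.arctan2(u[1],u[0])),np.ptp(pts@u)*1e3,(mid-c[:2]@u)*1e3)); return c,np.array([*u,0])
def pick_pose(c,u,sg,h,lift=0):
    R=frame(u,ez,sg); return c+u*G+R[:,1]*(h-lift),R
def bay_pose(by,th,xb,zb,sg,h):
    t=np.radians(th); u=np.cos(t)*ex+np.sin(t)*ez; w=-np.sin(t)*ex+np.cos(t)*ez
    R=frame(u,w,sg); B=np.array([*dk(xb/1e3,by/1e3),zb/1e3])
    return B+.0102*w+(.035+G)*u+R[:,1]*h,R
PATH=[(42,-14.5,22),(38,-18,20.8),(34,-21.3,20.8),(28,-27.2,20.8),(24,-31.1,20.8),(20,-34.8,20.8),(15,-35.2,20.8),(10,-36,20.6),(5,-37.4,20.5),(2,-38.5,20.4),(0,-38.5,20.3)]
E
python3 - <<'E'
from cell import *
manip.movep([.5,.08,.28],Rt((0,1,0)))
r=snap('top','t7.png')
cs={}
for col,z in (('green',.0142),('blue',.0142),('yellow',.0102)): cs[col]=find(col,r,z)
for col,by in (('green',52),('blue',-52),('yellow',0)):
  for sg in (1,-1):
    bad=[]; q5=[]
    for L in (0,.1):
        q=ik(*pick_pose(*cs[col],sg,.007,L)); q5.append(None if q is None else np.round(q[5],2))
    for w in [(42,-14.5,95)]+PATH:
        q=ik(*bay_pose(by,*w,sg,.007)); 
        if q is None: bad.append(w)
        else: q5.append(np.round(q[5],2))
    print(col,sg,bad,q5)
E
```

```text
green 156 [ 0.5586 -0.2246  0.0142] ang -14.0 len 46.4 midshift 0.2
blue 152 [ 0.4966 -0.3168  0.0142] ang -20.4 len 47.3 midshift 0.0
yellow 163 [ 0.5815 -0.4764  0.0102] ang 14.9 len 47.9 midshift -0.2
green 1 [] [np.float64(-1.74), np.float64(-1.74), np.float64(-1.18), np.float64(-1.03), np.float64(-1.17), np.float64(-1.25), np.float64(-1.32), np.float64(-1.35), np.float64(-1.38), np.float64(-1.4), np.float64(-1.42), np.float64(-1.43), np.float64(-1.44), np.float64(-1.44)]
green -1 [] [np.float64(1.4), np.float64(1.4), np.float64(1.96), np.float64(2.11), np.float64(1.98), np.float64(1.89), np.float64(1.82), np.float64(1.79), np.float64(1.76), np.float64(1.74), np.float64(1.72), np.float64(1.71), np.float64(1.7), np.float64(1.7)]
blue 1 [] [np.float64(-1.8), np.float64(-1.8), np.float64(-1.65), np.float64(-1.7), np.float64(-1.66), np.float64(-1.64), np.float64(-1.62), np.float64(-1.62), np.float64(-1.61), np.float64(-1.61), np.float64(-1.6), np.float64(-1.6), np.float64(-1.6), np.float64(-1.6)]
blue -1 [] [np.float64(1.34), np.float64(1.34), np.float64(1.49), np.float64(1.45), np.float64(1.48), np.float64(1.5), np.float64(1.52), np.float64(1.53), np.float64(1.53), np.float64(1.54), np.float64(1.54), np.float64(1.54), np.float64(1.54), np.float64(1.54)]
yellow 1 [] [np.float64(-2.47), np.float64(-2.48), np.float64(-1.41), np.float64(-1.33), np.float64(-1.4), np.float64(-1.44), np.float64(-1.47), np.float64(-1.48), np.float64(-1.49), np.float64(-1.5), np.float64(-1.51), np.float64(-1.51), np.float64(-1.52), np.float64(-1.52)]
yellow -1 [] [np.float64(0.67), np.float64(0.66), np.float64(1.73), np.float64(1.81), np.float64(1.74), np.float64(1.7), np.float64(1.67), np.float64(1.66), np.float64(1.65), np.float64(1.64), np.float64(1.63), np.float64(1.63), np.float64(1.62), np.float64(1.62)]
```

```bash
cat >> cell.py <<'E'
def grab(col,z,sg,h):
    r=optics.read_camera('top'); c,u=find(col,r,z)
    p,R=pick_pose(c,u,sg,h,.08); manip.movep(p,R); p,R=pick_pose(c,u,sg,h)
    hit=manip.line_to(p,vel=.12,contact_N=12); fingers.close(); print('hit',hit); st()
    p=current_ee_pos().copy(); p[2]+=.12; manip.line_to(p,vel=.15); st()
def hover(by,sg,h):
    p,R=bay_pose(by,42,-14.5,95,sg,h); manip.movep(p,R); st()
E
python3 - <<'E'
from cell import *
grab('green',.0142,1,.007); hover(52,1,.007)
s=optics.read_camera('scene'); crop(s,'s8c.png',220,90,400,270,4)
E
```

```text
green 152 [ 0.5585 -0.2246  0.0142] ang -14.3 len 45.9 midshift 0.6
hit False
t 36.9 [ 0.565  -0.2263  0.0073] F [-0.17  0.51 -0.38] M [-0.015 -0.047 -0.001] open 0.0203
t 37.9 [ 0.5646 -0.2261  0.1262] F [-0.36  0.02 -2.05] M [-0.003 -0.108  0.   ] open 0.0199
t 39.0 [0.5804 0.059  0.1254] F [-0.69  0.78 -1.67] M [0.051 0.313 0.021] open 0.0200
```

View pics/s8c.png

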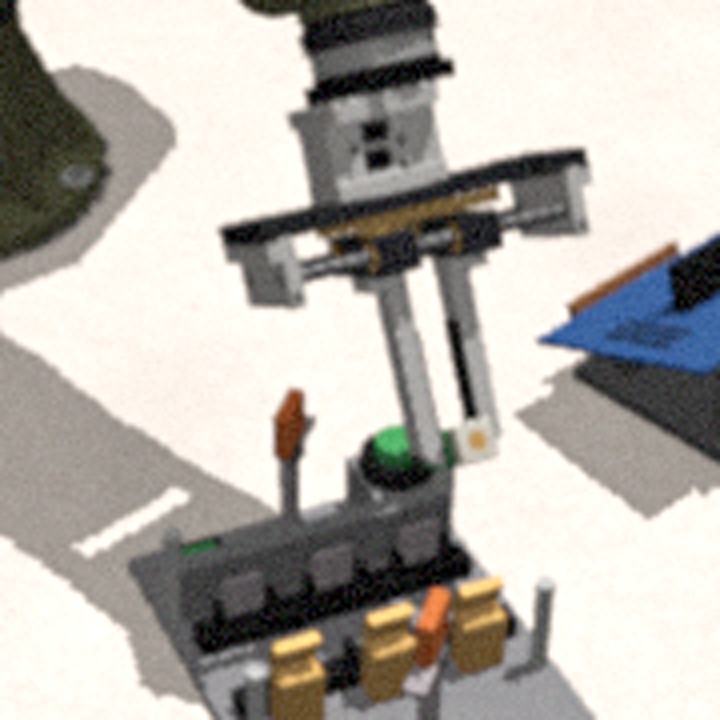

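Green cell is held, white end up toward +x, above its bay. I'll insert it.

```bash
cat >> cell.py <<'E'
def insert(by,sg,h,last=0):
    for w in PATH:
        if w[0]<last: break
        p,R=bay_pose(by,*w,sg,h)
        hit=manip.line_to(p,R,vel=.1 if w[0]==42 else .04,contact_N=25)
        print(w,hit,current_ft_force().round(1),'M',current_moment().round(2),'%.4f'%current_opening(),'err',((current_ee_pos()-p)*1e3).round(1))
        if hit: return False
    return True
E
python3 - <<'E'
from cell import *
ok=insert(52,1,.007)
s=optics.read_camera('scene'); crop(s,'s9c.png',220,130,400,290,4); st()
E
```

```text
(42, -14.5, 22) False [-0.   0.  -0.6] M [0.02 0.27 0.01] 0.0198 err [ 0.3 -0.1  0.5]
(38, -18, 20.8) False [-0.3 -0.4 -0.9] M [ 0.01  0.32 -0.01] 0.0202 err [ 0.7 -0.2  0.9]
(34, -21.3, 20.8) False [ 1.   0.2 -0.2] M [-0.    0.1   0.04] 0.0200 err [ 0.6 -0.3  0.4]
(28, -27.2, 20.8) False [ 1.5  0.4 -0.1] M [ 0.03 -0.21  0.01] 0.0202 err [ 0.5 -0.3  0.1]
(24, -31.1, 20.8) False [ 2.4 -0.2  1. ] M [-0.09 -0.35  0.  ] 0.0201 err [ 0.4 -0.3 -0.1]
(20, -34.8, 20.8) False [ 2.9 -0.7  2. ] M [-0.07 -0.53 -0.03] 0.0204 err [ 0.3 -0.2 -0. ]
(15, -35.2, 20.8) False [ 2.  -0.7  0.3] M [-0.03 -0.16 -0.02] 0.0199 err [-0.2 -0.2 -0.5]
(10, -36, 20.6) False [ 2.2 -0.6  0.3] M [-0.08 -0.28  0.06] 0.0202 err [-0.1 -0.1 -0.5]
(5, -37.4, 20.5) False [ 1.8 -0.2  0.7] M [-0.15 -0.37  0.01] 0.0201 err [-0.1 -0.1 -0.4]
(2, -38.5, 20.4) False [ 2.7 -0.3 -0.2] M [-0.06 -0.52  0.  ] 0.0199 err [ 0.1 -0.  -0.1]
(0, -38.5, 20.3) False [ 2.6 -0.9 -0.8] M [-0.08 -0.53  0.03] 0.0201 err [ 0.1 -0.   0. ]
t 42.5 [0.569  0.0609 0.0237] F [ 1.76 -0.22 -0.83] M [-0.044 -0.551  0.028] open 0.0200
```

View pics/s9c.png

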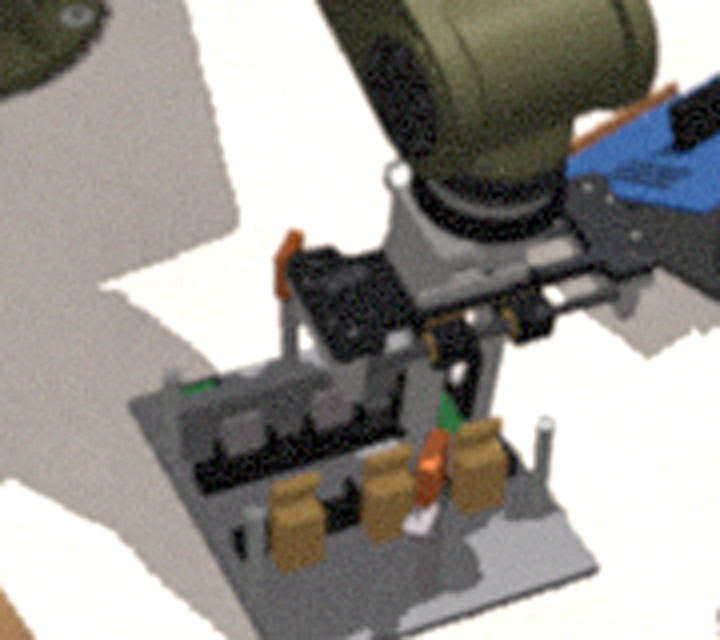

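```bash
cat >> cell.py <<'E'
def release(by,sg,h):
    p,R=bay_pose(by,0,-36,20.3,sg,h); manip.line_to(p,R,vel=.03); st()
    fingers.gripper_open(); p=current_ee_pos().copy(); p[2]+=.09; manip.line_to(p,vel=.12)
def press(by,sg,zmin=.0395,N=25,x=.019):
    fingers.close(); jy=sg*np.array([-ex[1],ex[0],0])
    R=Rt(-jy); p=dk(x,by/1e3); manip.movep([*p,.10],R); manip.line_to([*p,.052],vel=.1,contact_N=N)
    hit=manip.line_to([*p,zmin],vel=.02,contact_N=N); print('press',hit); st()
    manip.line_to([*p,.13],vel=.15); fingers.gripper_open()
E
python3 - <<'E'
from cell import *
release(52,1,.007); press(52,1)
manip.movep([.42,-.08,.28],Rt((0,1,0)))
s=snap('scene','s10.png'); crop(s,'s10c.png',240,180,380,300,5);r=snap('top','t10.png');crop(r,'t10c.png',245,220,365,340,5); st()
E
```

```text
t 42.8 [0.5705 0.0608 0.0235] F [-5.41  0.17  2.67] M [ 0.134  0.848 -0.007] open 0.0204
press False
t 50.3 [0.5846 0.0592 0.0406] F [-7.28 -0.93 15.27] M [-0.099  1.659 -0.005] open 0.0005
t 55.6 [ 0.42   -0.08    0.2799] F [-0.47  0.26 -0.11] M [ 0.043 -0.011  0.064] open 0.0938
```

View pics/s10c.png

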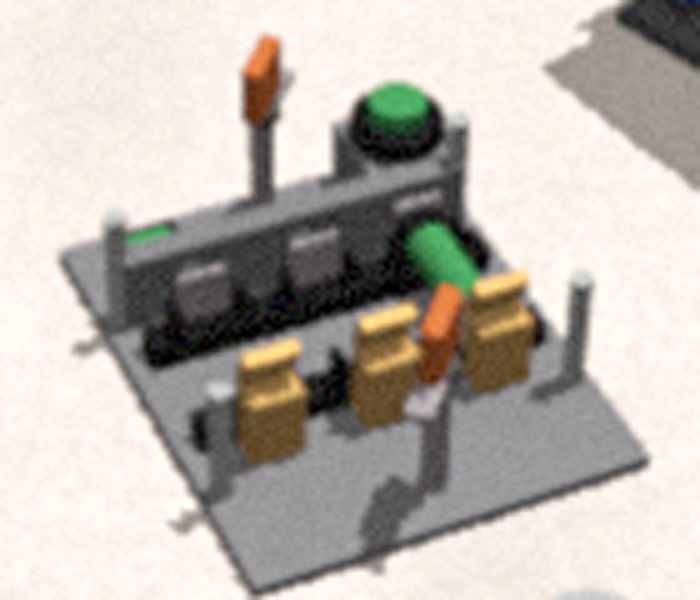

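View pics/t10c.png

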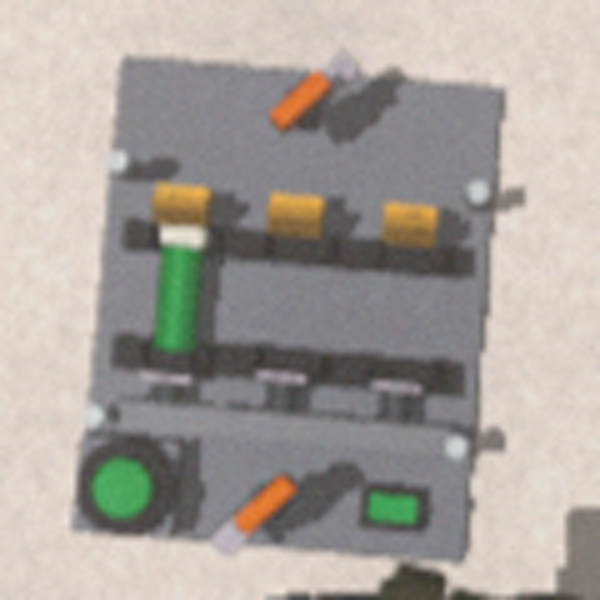

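Green is seated: white end under the clip at (183,235), black end against the pushed-in spring at (172,372), top level at 40.6 mm by touch. Blue is next.

```bash
python3 - <<'E'
from cell import *
manip.movep([.5,.08,.28],Rt((0,1,0)))
grab('blue',.0142,-1,.007); hover(-52,-1,.007)
if .018<current_opening()<.023 and insert(-52,-1,.007):
    st()
r=snap('top','t11.png'); s=optics.read_camera('scene'); crop(s,'s11c.png',220,130,400,290,4)
E
```

```text
blue 152 [ 0.4967 -0.317   0.0142] ang -20.1 len 47.3 midshift -0.1
hit False
t 60.8 [ 0.5031 -0.3193  0.0073] F [-0.07  0.27  0.41] M [0.023 0.077 0.015] open 0.0204
t 61.7 [ 0.5027 -0.319   0.1262] F [-0.34  0.42 -1.13] M [ 0.02   0.111 -0.026] open 0.0204
t 62.8 [ 0.5688 -0.0443  0.1253] F [0.17 0.19 0.31] M [ 0.036  0.448 -0.05 ] open 0.0197
(42, -14.5, 22) False [-0.2  0.9 -0.6] M [-0.    0.48 -0.02] 0.0201 err [ 0.3 -0.2  0.5]
(38, -18, 20.8) False [ 0.3  0.1 -0.6] M [0.05 0.41 0.  ] 0.0201 err [ 0.9 -0.1  1. ]
(34, -21.3, 20.8) False [ 1.  -0.6  0. ] M [ 0.04  0.21 -0.02] 0.0202 err [ 0.6 -0.   0.5]
(28, -27.2, 20.8) False [1.9 0.5 0.8] M [-0.06 -0.04  0.01] 0.0204 err [0.6 0.  0.1]
(24, -31.1, 20.8) False [ 3.  -0.2  1.7] M [-0.04 -0.24 -0.02] 0.0200 err [ 0.4  0.  -0. ]
(20, -34.8, 20.8) False [ 3.6 -0.3  1.6] M [-0.07 -0.43  0.01] 0.0203 err [ 0.4  0.  -0.1]
(15, -35.2, 20.8) False [ 2.3 -0.1  1.2] M [-0.12 -0.15 -0.01] 0.0201 err [-0.1  0.1 -0.4]
(10, -36, 20.6) False [ 2.9 -0.7  1.3] M [-0.09 -0.33 -0.02] 0.0199 err [-0.1  0.  -0.4]
(5, -37.4, 20.5) False [ 2.7 -1.  -0.6] M [-0.08 -0.33  0.01] 0.0202 err [-0.   0.  -0.4]
(2, -38.5, 20.4) False [ 2.9 -0.4  0.3] M [ 0.02 -0.42  0.03] 0.0206 err [-0.   0.1 -0.1]
(0, -38.5, 20.3) False [2.7 0.  0.4] M [-0.04 -0.4  -0.03] 0.0200 err [ 0.  0. -0.]
t 66.2 [ 0.5576 -0.0424  0.0236] F [2.72 0.05 0.39] M [-0.035 -0.404 -0.029] open 0.0200
```

View pics/s11c.png

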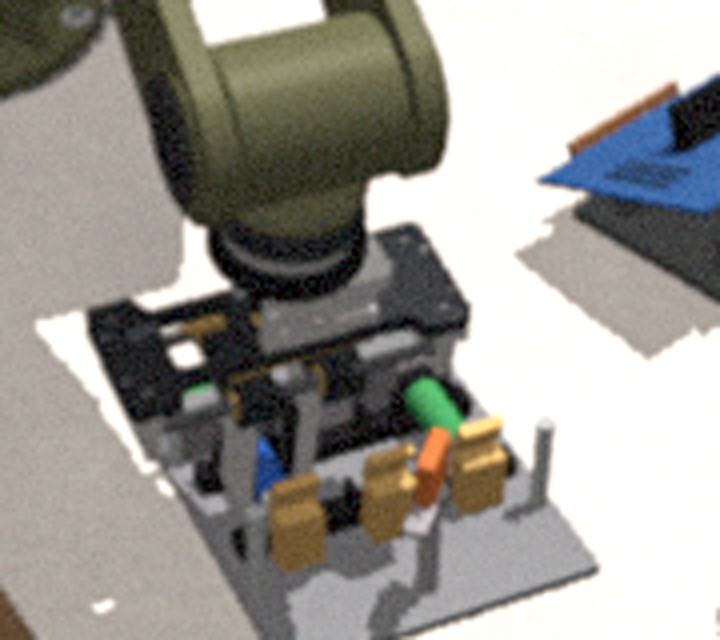

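```bash
python3 - <<'E'
from cell import *
release(-52,-1,.007); press(-52,-1)
manip.movep([.5,.08,.28],Rt((0,1,0)))
r=snap('top','t12.png'); find('yellow',r,.0102)
manip.movep([.52,-.25,.22],Rt((0,1,0)))
r=optics.read_camera('top'); crop(r,'t12c.png',245,220,365,340,5); st()
E
```

```text
t 66.5 [ 0.5593 -0.0426  0.0235] F [-5.25  0.86  2.39] M [ 0.14   1.134 -0.025] open 0.0201
press False
t 74.1 [ 0.5732 -0.0442  0.0406] F [-7.57  0.7  16.31] M [0.132 1.497 0.025] open 0.0002
yellow 166 [ 0.5814 -0.4764  0.0102] ang 14.3 len 48.9 midshift 0.1
t 78.5 [ 0.5204 -0.249   0.2203] F [ 0.2   0.33 -0.47] M [ 0.024 -0.035 -0.042] open 0.0940
```

View pics/t12c.png

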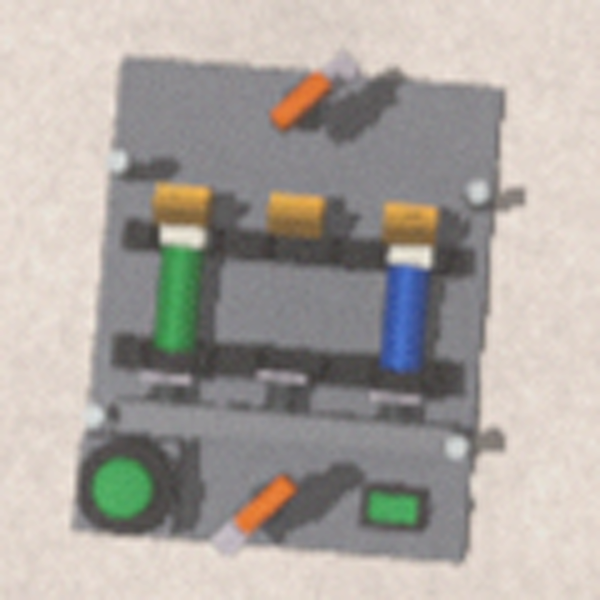

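View pics/t12.png

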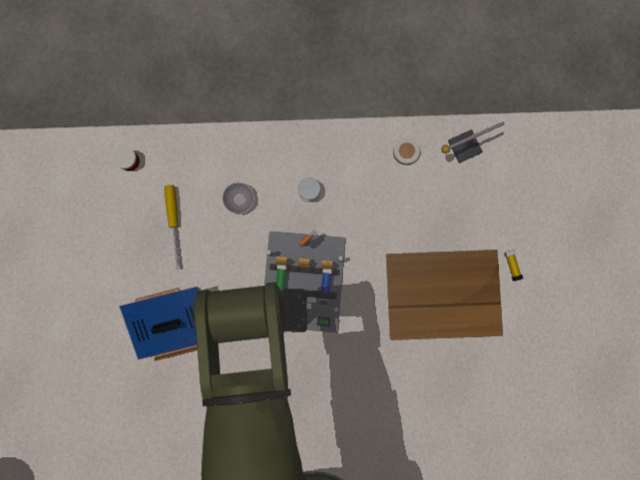

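Green and blue are both seated under their clips. Yellow at (513,265) lies close to the board's edge, so I'll grip it a little shallower to keep the open finger clear of the board.

```bash
python3 - <<'E'
from cell import *
grab('yellow',.0102,-1,.0042); hover(0,-1,.0042)
s=optics.read_camera('scene'); crop(s,'s13c.png',220,110,400,270,4)
E
```

```text
yellow 163 [ 0.5816 -0.4763  0.0102] ang 14.3 len 47.3 midshift 0.1
hit True
t 82.7 [ 0.5872 -0.4736  0.0034] F [-0.67  1.31  0.19] M [0.007 0.015 0.019] open 0.0203
t 83.7 [ 0.5869 -0.4733  0.122 ] F [-0.5   0.47 -1.9 ] M [ 0.006  0.035 -0.003] open 0.0202
t 85.4 [0.5733 0.0077 0.128 ] F [-0.84  0.28 -0.44] M [ 0.043  0.43  -0.004] open 0.0202
```

View pics/s13c.png

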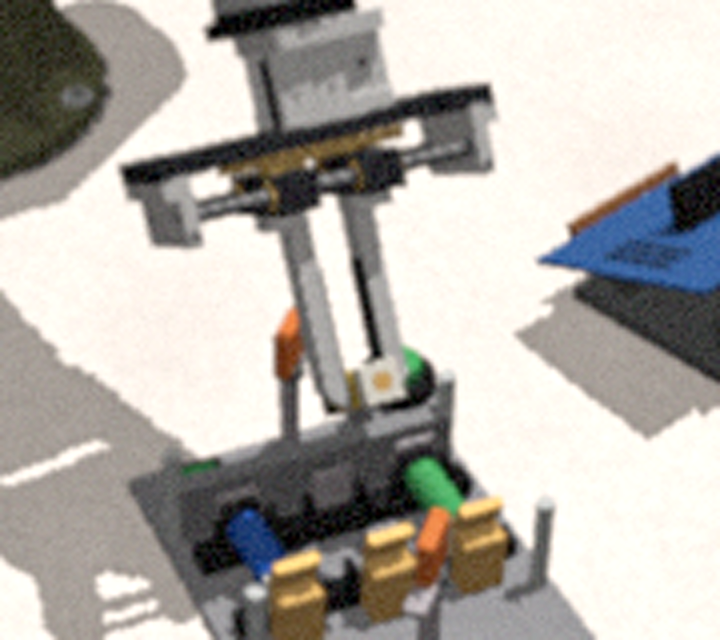

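```bash
python3 - <<'E'
import cell; cell.G=.0073
from cell import *
hover(0,-1,.0069)
ok=insert(0,-1,.0069,last=34); st()
s=optics.read_camera('scene'); crop(s,'s14c.png',220,130,400,290,4)
E
```

```text
t 85.7 [0.5737 0.0078 0.1247] F [ 0.38 -0.05 -0.8 ] M [0.068 0.447 0.003] open 0.0204
(42, -14.5, 22) False [ 0.1  0.7 -1. ] M [ 0.04  0.44 -0.04] 0.0204 err [0.3 0.  0.6]
(38, -18, 20.8) False [-0.2  0.5 -0.1] M [ 0.05  0.41 -0.01] 0.0203 err [ 0.9 -0.1  1. ]
(34, -21.3, 20.8) False [-0.3 -0.4 -1.2] M [-0.    0.39  0.  ] 0.0202 err [ 0.5 -0.2  0.4]
t 87.1 [0.5713 0.0083 0.047 ] F [-0.25 -0.37 -1.18] M [-0.005  0.394  0.004] open 0.0202
```

View pics/s14c.png

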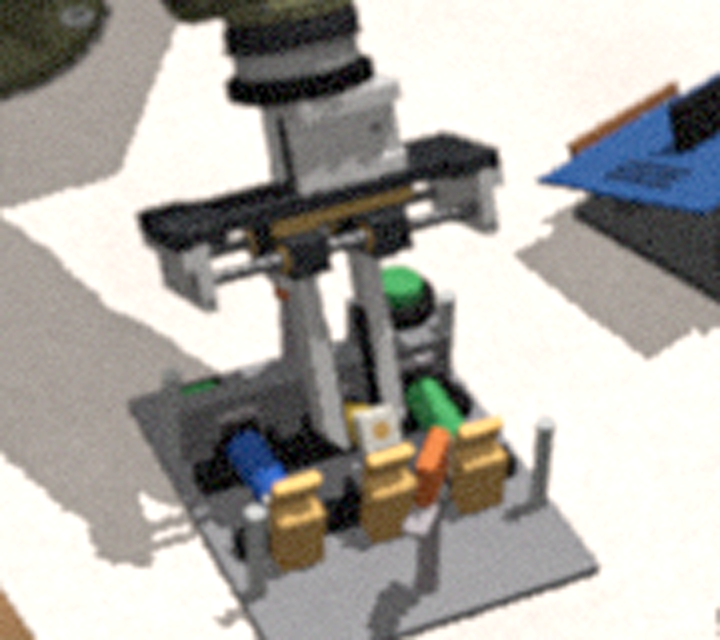

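```bash
python3 - <<'E'
from cell import *
fingers.gripper_open(); st(); R=current_eef_rot(); p=current_ee_pos()-R[:,1]*.08; manip.line_to(p,vel=.1); st()
manip.movep([.42,-.1,.28],Rt((0,1,0)))
s=optics.read_camera('scene'); crop(s,'s15c.png',240,180,380,300,5);r=snap('top','t15.png');crop(r,'t15c.png',245,220,365,340,5)
E
```

```text
t 88.4 [0.5708 0.0084 0.0466] F [-0.3   0.13  0.86] M [ 0.037  0.347 -0.047] open 0.0940
t 89.3 [0.5383 0.012  0.1192] F [-0.07 -0.05 -0.53] M [0.082 0.247 0.052] open 0.0940
```

View pics/s15c.png

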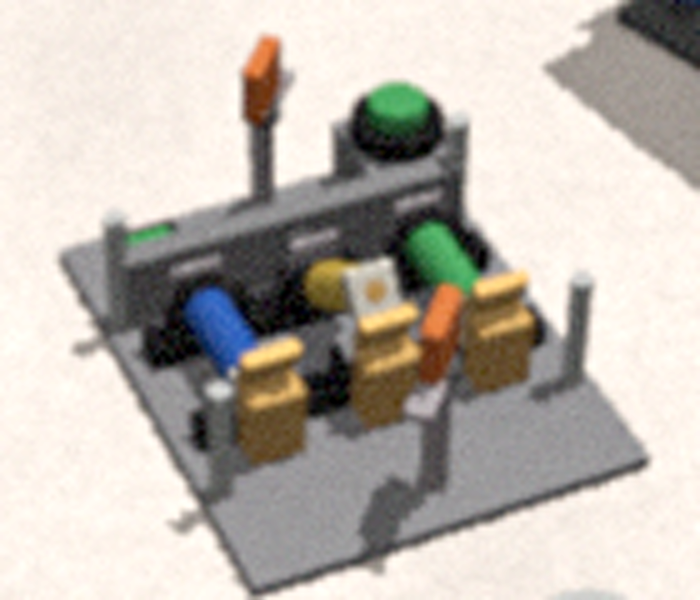

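View pics/t15c.png

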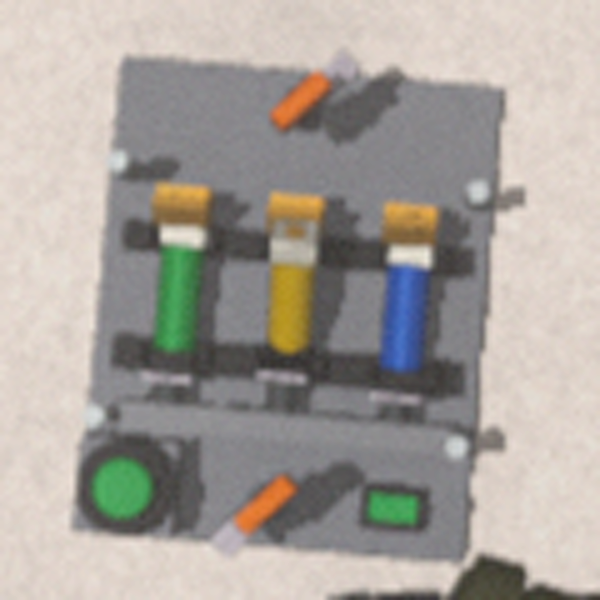

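Yellow rests tilted in the middle bay, with its black end against the spring and its white end on the clip slope at (295,235). Next I press it down.

```bash
python3 - <<'E'
from cell import *
fingers.close(); jy=-np.array([-ex[1],ex[0],0]); R=Rt(-jy); p=dk(.019,0); manip.movep([*p,.10],R)
print(manip.line_to([*p,.0397],vel=.03,contact_N=30)); st()
manip.line_to([*p,.13],vel=.15)
manip.movep([.42,-.1,.28],Rt((0,1,0)))
s=optics.read_camera('scene'); crop(s,'s16c.png',240,180,380,300,5);r=snap('top','t16.png');crop(r,'t16c.png',245,220,365,340,5); st()
E
```

```text
True
t 95.9 [0.5797 0.0075 0.0745] F [-5.23 -0.15 14.93] M [ 0.079  1.011 -0.017] open 0.0001
t 97.5 [ 0.4204 -0.0996  0.2788] F [ 0.67 -0.25 -0.39] M [ 0.039  0.051 -0.061] open 0.0004
```

View pics/s16c.png

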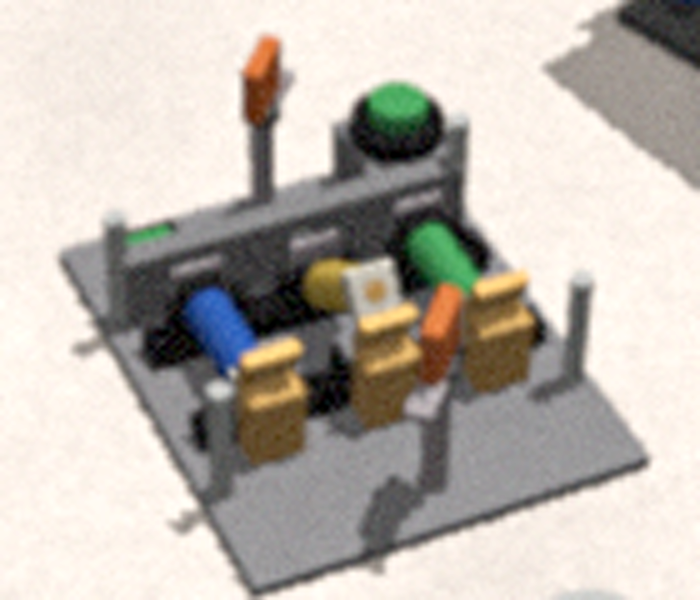

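View pics/t16c.png

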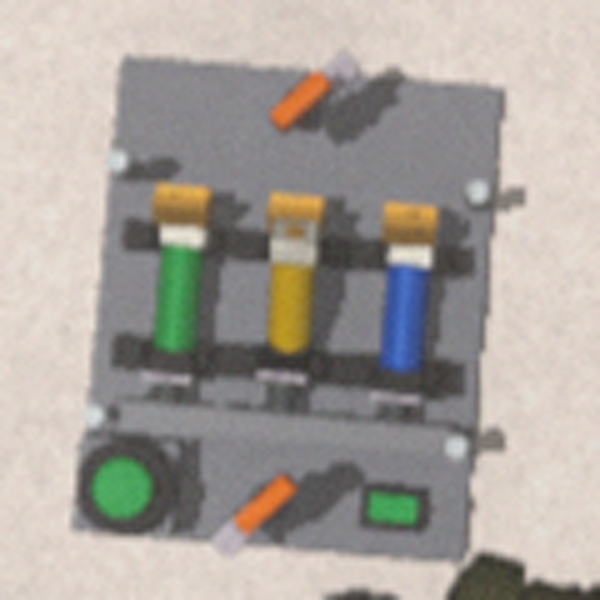

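The press stopped on the impact spike before the cell moved. I'll press again slowly from just above the cell.

```bash
python3 - <<'E'
from cell import *
jy=-np.array([-ex[1],ex[0],0]); R=Rt(-jy); p=dk(.019,0); manip.movep([*p,.10],R)
manip.line_to([*p,.0765],vel=.08,contact_N=20)
for z in (.074,.071,.068,.064,.060,.055,.050,.045,.0400):
    hit=manip.line_to([*p,z],vel=.012,contact_N=30); print(z,hit,current_ee_pos().round(4),current_ft_force().round(1))
    if hit: break
st()
s=optics.read_camera('scene'); crop(s,'s17c.png',240,150,380,270,5)
E
```

```text
0.074 False [0.5792 0.0074 0.075 ] [-4.2 -1.  11.5]
0.071 False [0.5797 0.0073 0.0739] [-12.6  -1.   30.1]
0.068 True [0.5801 0.0073 0.074 ] [-8.4  0.8 20.3]
t 100.0 [0.5801 0.0073 0.074 ] F [-8.37  0.76 20.31] M [-0.026  1.606  0.017] open 0.0005
```

View pics/s17c.png

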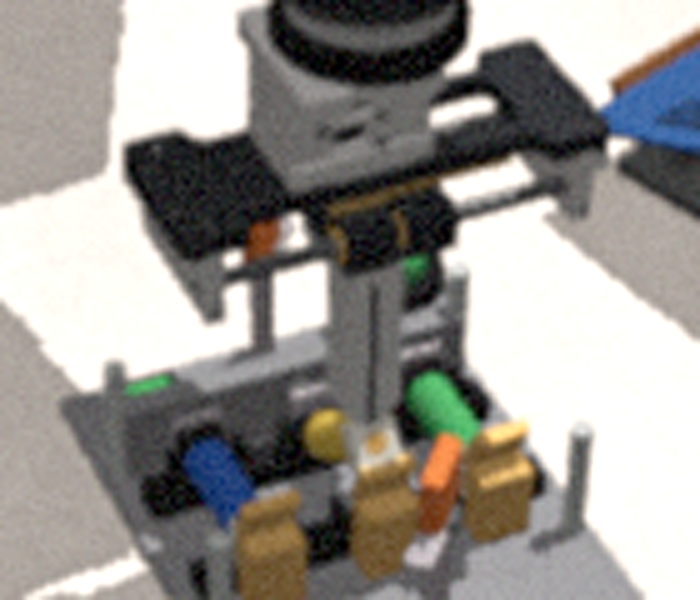

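Jammed: the fingertip edge bears on the sloping top and pushes the cell +x (tool Fx about -12 N). I'll press farther out on the end's top corner and draw toward -x while going down.

```bash
python3 - <<'E'
from cell import *
p=current_ee_pos().copy(); p[2]=.10; manip.line_to(p,vel=.1)
P=lambda x,z:[*dk(x,0),z]
manip.line_to(P(.030,.10),vel=.1); manip.line_to(P(.030,.080),vel=.05,contact_N=20)
for x,z in ((.029,.075),(.027,.071),(.026,.067),(.025,.063),(.024,.058),(.023,.053),(.022,.048),(.021,.044),(.0205,.0400)):
    hit=manip.line_to(P(x,z),vel=.015,contact_N=30); print(x,z,hit,current_ee_pos().round(4),current_ft_force().round(1))
    if hit: break
st()
s=optics.read_camera('scene'); crop(s,'s18c.png',240,150,380,270,5)
E
```

```text
0.029 0.075 False [0.5894 0.0064 0.0756] [ 0.4 -0.7  4.7]
0.027 0.071 False [0.5895 0.0064 0.0743] [ 2.5 -1.5 22.8]
0.026 0.067 True [0.5901 0.0064 0.0741] [-7.2 -0.1 17.3]
t 102.5 [0.5901 0.0064 0.0741] F [-7.16 -0.08 17.28] M [0.033 1.257 0.   ] open 0.0005
```

View pics/s18c.png

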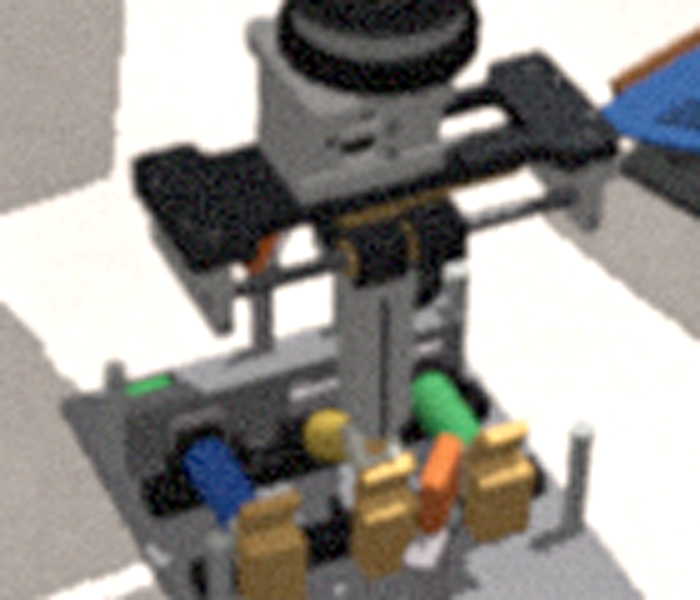

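Still locked: friction holds the tilted cell with its plus end on the slope. I'll take the square plus collar by its upper half instead, tips kept above the neighbouring cells. Then I'll draw it back under the nose, release, and press the rest.

```bash
python3 - <<'E'
import cell; cell.ph=np.radians(16) if False else 16*3.141592653589793/180; cell.G=.023
from cell import *
h=-.0005
p=current_ee_pos().copy(); p[2]=.13; manip.line_to(p,vel=.12); fingers.gripper_open()
p,R=bay_pose(0,32,-21.9,20,-1,h-.06); manip.movep(p,R)
p,R=bay_pose(0,32,-21.9,20,-1,h); print(manip.line_to(p,R,vel=.08,contact_N=12)); fingers.close(); st()
s=optics.read_camera('scene'); crop(s,'s19c.png',240,130,380,250,5)
E
```

```text
False
t 109.4 [0.5816 0.0072 0.0599] F [-0.6  -0.34  0.31] M [-0.04   0.306 -0.029] open 0.0201
```

View pics/s19c.png

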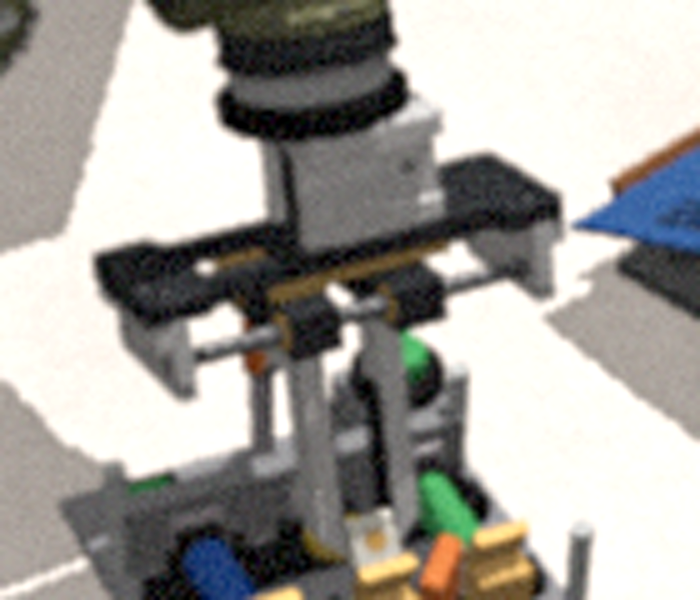

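```bash
python3 - <<'E'
import cell; cell.ph=16*3.141592653589793/180; cell.G=.023
from cell import *
h=-.0005
for w in ((31,-25.5,20.3),(28,-28.2,20.4),(24,-32,20.5),(20,-35.5,20.5),(17,-36.2,20.5),(14,-36.5,20.5)):
    p,R=bay_pose(0,*w,-1,h); hit=manip.line_to(p,R,vel=.03,contact_N=25)
    print(w,hit,current_ft_force().round(1),current_moment().round(2),'%.4f'%current_opening(),((current_ee_pos()-p)*1e3).round(1))
    if hit: break
st()
s=optics.read_camera('scene'); crop(s,'s20c.png',240,150,380,270,5)
E
```

```text
(31, -25.5, 20.3) False [ 5.7 -0.4  3.1] [-0.17 -1.   -0.07] 0.0202 [ 1.2 -0.1  1. ]
(28, -28.2, 20.4) False [ 5.8 -0.9 10.2] [-0.13 -1.28 -0.02] 0.0200 [ 2.1 -0.1  1.8]
(24, -32, 20.5) False [-1.8 -0.8 24.9] [-0.17 -0.4   0.02] 0.0202 [ 2.7 -0.2  3.2]
(20, -35.5, 20.5) False [-3.3 -0.9 36.1] [-0.13  0.21  0.05] 0.0199 [ 3.2 -0.2  4.4]
(17, -36.2, 20.5) False [-5.5  0.4 39.2] [-0.08  0.93  0.04] 0.0202 [ 3.  -0.2  4.6]
(14, -36.5, 20.5) False [-5.4 -1.  41. ] [-0.11  1.44  0.1 ] 0.0200 [ 2.8 -0.2  4.7]
t 111.0 [0.5801 0.0075 0.0496] F [-5.39 -0.97 41.02] M [-0.107  1.442  0.104] open 0.0200
```

View pics/s20c.png

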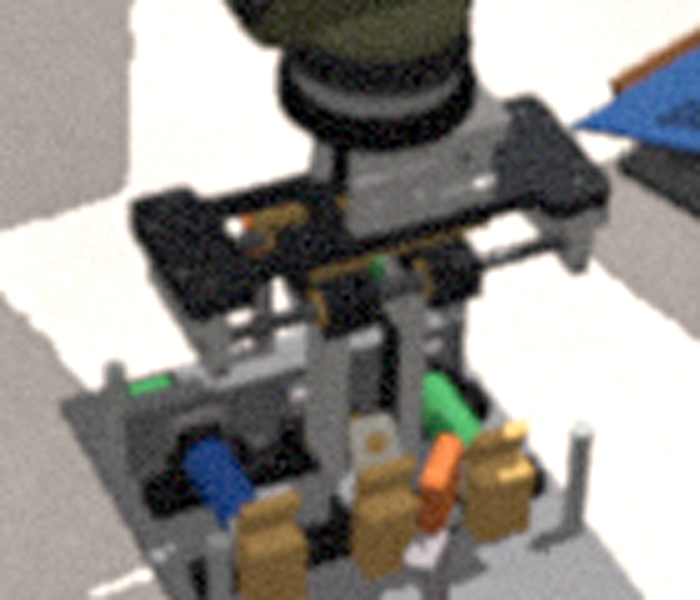

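```bash
python3 - <<'E'
import cell; cell.ph=16*3.141592653589793/180; cell.G=.023
from cell import *
h=-.0005
for w in ((20,-34,22),(26,-30,22),(30,-28,22),(30,-30,22),(30,-32,22)):
    p,R=bay_pose(0,*w,-1,h); hit=manip.line_to(p,R,vel=.03,contact_N=45)
    print(w,hit,current_ft_force().round(1),current_moment().round(2),'%.4f'%current_opening(),((current_ee_pos()-p)*1e3).round(1))
    if hit: break
st()
s=optics.read_camera('scene'); crop(s,'s21c.png',240,150,380,270,5)
r=optics.read_camera('top'); crop(r,'t21c.png',245,220,365,340,5)
E
```

```text
(20, -34, 22) False [ 6.6 -0.3  2.3] [-0.15 -1.09  0.03] 0.0200 [ 0.9 -0.   1. ]
(26, -30, 22) False [ 0.9 -0.5 -0.2] [ 0.03  0.22 -0.08] 0.0201 [-0.6  0.1 -0.2]
(30, -28, 22) False [ 0.5  0.4 -0.4] [-0.03  0.26 -0.06] 0.0202 [-0.3  0.  -0.3]
(30, -30, 22) False [0.2 0.6 0.3] [ 0.03  0.29 -0.  ] 0.0203 [ 0.1 -0.  -0.1]
(30, -32, 22) False [ 0.7 -0.3 -0.9] [ 0.02  0.15 -0.01] 0.0201 [ 0. -0.  0.]
t 112.5 [0.5729 0.0082 0.0603] F [ 0.73 -0.29 -0.9 ] M [ 0.021  0.154 -0.008] open 0.0201
```

View pics/s21c.png

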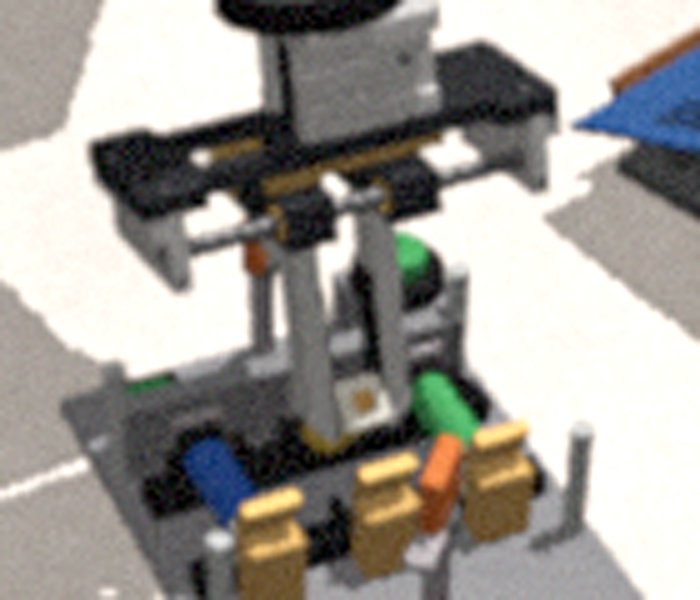

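View pics/t21c.png

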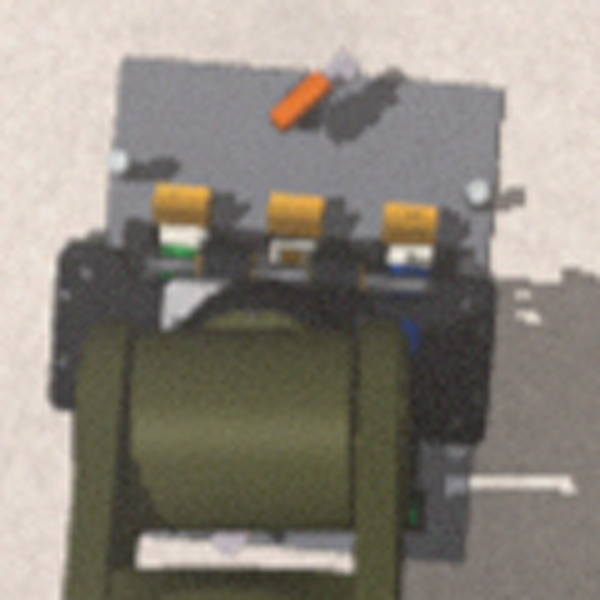

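The cell slipped steeper in the grip, so the pose is no longer known. Time allows a redo: I'll lift it, check the tilt, lay it on the board and re-pick by the plus collar.

```bash
python3 - <<'E'
import cell; cell.ph=16*3.141592653589793/180; cell.G=.023
from cell import *
p=current_ee_pos().copy(); p[2]+=.07; manip.line_to(p,vel=.15)
u=np.array([1,0,0.]); R=frame(u,ez,-1)
manip.movep([.545,-.28,.13],R); st()
s=snap('scene','s22.png'); crop(s,'s22c.png',130,150,290,300,4); r=snap('top','t22.png'); crop(r,'t22c.png',370,200,520,340,5)
E
```

```text
t 114.3 [ 0.5453 -0.2789  0.1296] F [-0.19  0.12 -0.35] M [ 0.001 -0.048  0.005] open 0.0198
```

View pics/s22c.png

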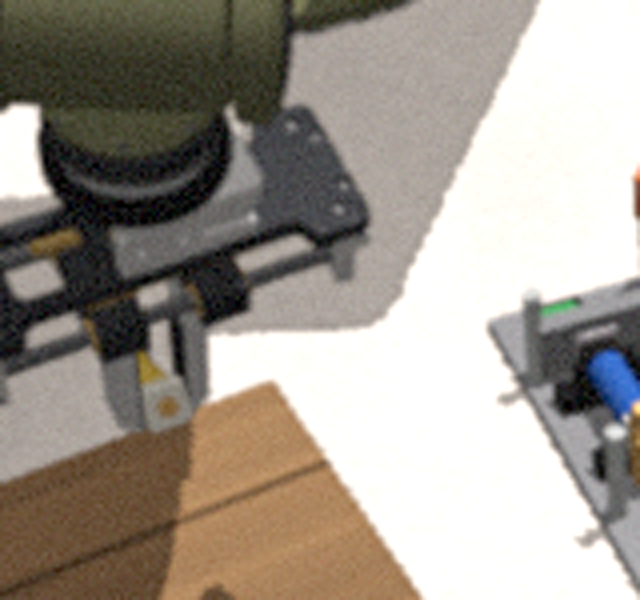

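View pics/t22c.png

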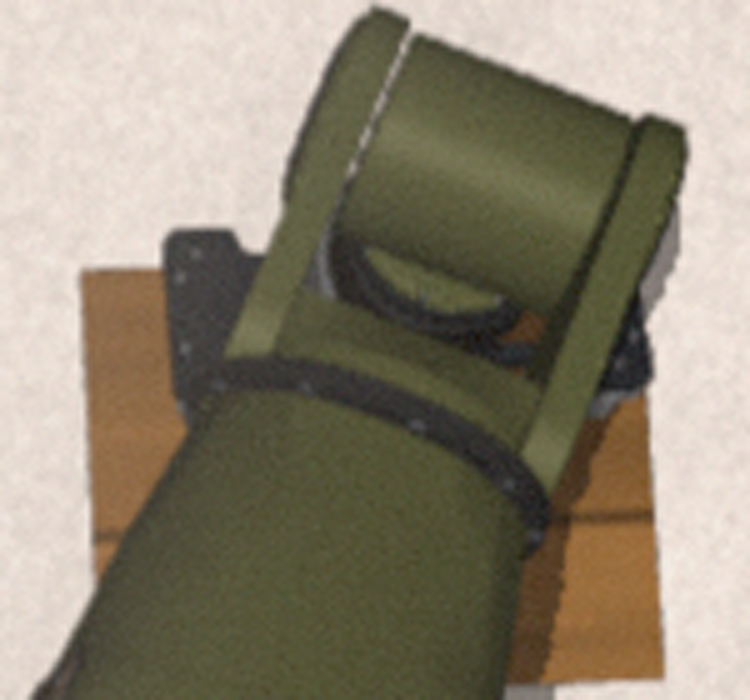

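```bash
python3 - <<'E'
from h import *
s=optics.read_camera('scene')
g=np.array([.545,-.279,.131])
for th in (-20,0,15,30):
    t=np.radians(th);u=np.array([np.cos(t),0,np.sin(t)])
    q=proj(s,[g+u*.012,g-u*.012,g-u*.058]); print(th,((q-[130,150])*4).round(0).tolist())
E
```

```text
-20 [[169.0, 425.0], [149.0, 382.0], [111.0, 303.0]]
0 [[169.0, 419.0], [150.0, 388.0], [116.0, 331.0]]
15 [[167.0, 414.0], [151.0, 393.0], [122.0, 356.0]]
30 [[165.0, 408.0], [153.0, 399.0], [131.0, 385.0]]
```

```bash
python3 - <<'E'
from cell import *
p=current_ee_pos().copy(); p[2]=.026; manip.line_to(p,vel=.12,contact_N=10); st()
p[2]=.007; print(manip.line_to(p,vel=.02,contact_N=4)); st()
fingers.gripper_open(); p=current_ee_pos().copy(); p[2]+=.09; manip.line_to(p,vel=.15)
manip.movep([.5,.08,.28],Rt((0,1,0)))
r=snap('top','t23.png'); crop(r,'t23c.png',380,230,530,345,5); find('yellow',r,.0142); st()
E
```

```text
t 115.5 [ 0.5458 -0.279   0.0267] F [-0.65  0.07 -0.75] M [-0.052 -0.011  0.035] open 0.0202
True
t 115.8 [ 0.5459 -0.2789  0.0247] F [1.71 0.56 5.04] M [ 0.013  0.208 -0.015] open 0.0201
yellow 178 [ 0.5327 -0.2788  0.0142] ang -0.4 len 46.2 midshift 0.5
t 120.0 [0.5001 0.0798 0.2797] F [-0.05  1.38  0.76] M [ 0.068 -0.018  0.004] open 0.0941
```

View pics/t23c.png

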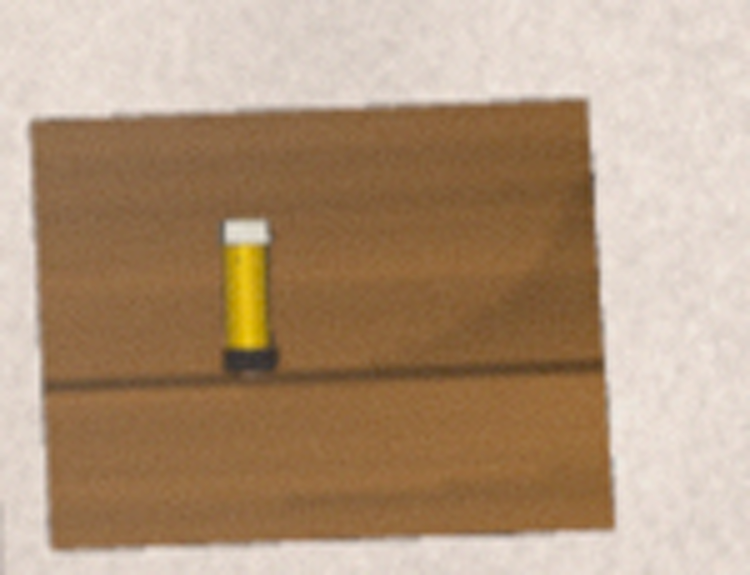

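Yellow lies flat on the board at crop (247,295), white end toward +x. I'll re-pick it by the plus collar with tips at axis height.

```bash
python3 - <<'E'
import cell; cell.ph=16*3.141592653589793/180; cell.G=.023
from cell import *
h=0.
grab('yellow',.0142,-1,h); hover(0,-1,h)
s=optics.read_camera('scene'); crop(s,'s24c.png',220,110,400,270,4)
if .018<current_opening()<.023:
    cell.PATH[:]=[(42,-14.5,22),(38,-18,20.8),(34,-21.3,20.8)]
    insert(0,-1,h); st()
s=optics.read_camera('scene'); crop(s,'s25c.png',220,130,400,290,4)
E
```

```text
yellow 179 [ 0.5327 -0.2791  0.0142] ang -0.1 len 46.4 midshift 0.5
hit False
t 124.3 [ 0.5557 -0.2792  0.0142] F [ 0.76  0.12 -0.45] M [-0.044  0.066  0.01 ] open 0.0197
t 125.2 [ 0.5553 -0.279   0.1331] F [-0.12  0.79 -0.61] M [ 0.024 -0.031 -0.001] open 0.0200
t 126.3 [0.582  0.0066 0.1413] F [ 0.6  -0.11 -0.93] M [-0.009  0.35   0.015] open 0.0197
(42, -14.5, 22) False [-0.7  0.  -0.4] M [ 0.03  0.4  -0.06] 0.0201 err [ 0.4 -0.1  0.6]
(38, -18, 20.8) False [-0.4 -0.  -1.2] M [0.03 0.37 0.01] 0.0204 err [ 0.8 -0.1  0.8]
(34, -21.3, 20.8) False [-0.9  0.3 -1.2] M [0.02 0.31 0.07] 0.0197 err [ 0.4 -0.1  0.3]
t 127.8 [0.5814 0.0072 0.062 ] F [-0.9   0.32 -1.23] M [0.022 0.312 0.066] open 0.0197
```

View pics/s24c.png

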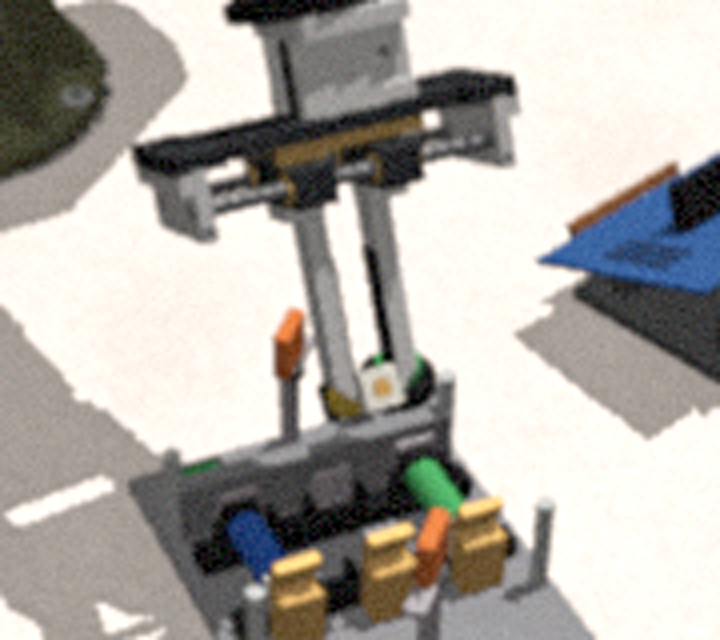

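View pics/s25c.png

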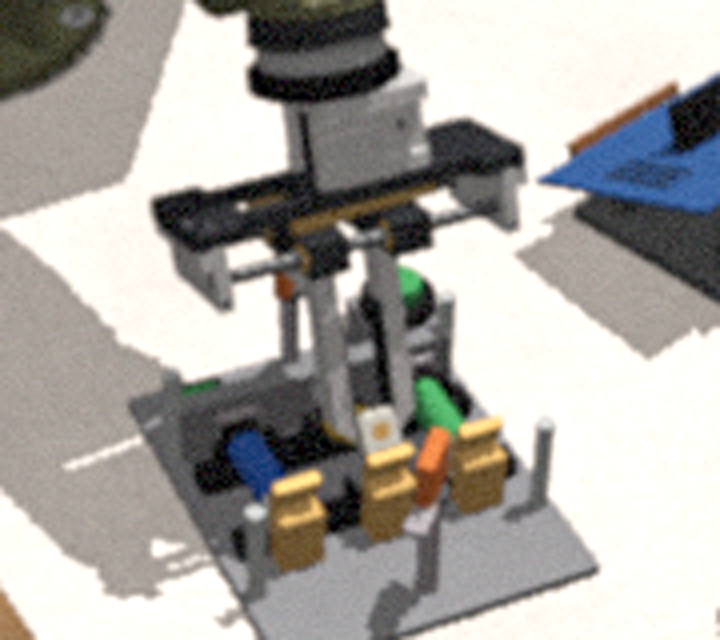

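```bash
python3 - <<'E'
import cell; cell.ph=16*3.141592653589793/180; cell.G=.023
from cell import *
h=0.
for w in ((31,-25.5,20.8),(28,-28.5,20.8),(24,-32.5,20.8),(20,-36,20.8),(17,-36.5,20.8),(14,-36.8,20.8)):
    p,R=bay_pose(0,*w,-1,h); hit=manip.line_to(p,R,vel=.03,contact_N=12)
    f=current_ft_force(); print(w,hit,f.round(1),current_moment().round(2),'%.4f'%current_opening(),((current_ee_pos()-p)*1e3).round(1))
    if hit or f[2]>9: break
st()
s=optics.read_camera('scene'); crop(s,'s26c.png',220,130,400,290,4)
E
```

```text
(31, -25.5, 20.8) False [ 0.3 -0.2  0.6] [0.   0.01 0.01] 0.0199 [ 0.3 -0.1  0.1]
(28, -28.5, 20.8) False [ 1.1 -0.2  0.1] [-0.03 -0.19  0.01] 0.0200 [ 0.4 -0.1  0. ]
(24, -32.5, 20.8) False [ 2.5  0.4 -0.7] [-0.03 -0.39 -0.01] 0.0197 [ 0.3 -0.1 -0.1]
(20, -36, 20.8) False [ 4.1  0.2 -1.5] [-0.11 -0.53 -0.01] 0.0201 [ 0.2 -0.  -0.2]
(17, -36.5, 20.8) False [ 2.7 -0.2 -0.5] [-0.1  -0.53 -0.03] 0.0203 [ 0.1 -0.  -0.2]
(14, -36.8, 20.8) False [ 2.3  0.2 -0.6] [-0.05 -0.54  0.  ] 0.0201 [ 0.  -0.  -0.2]
t 129.4 [0.5769 0.0077 0.0445] F [ 2.3   0.2  -0.57] M [-0.046 -0.536  0.004] open 0.0201
```

View pics/s26c.png

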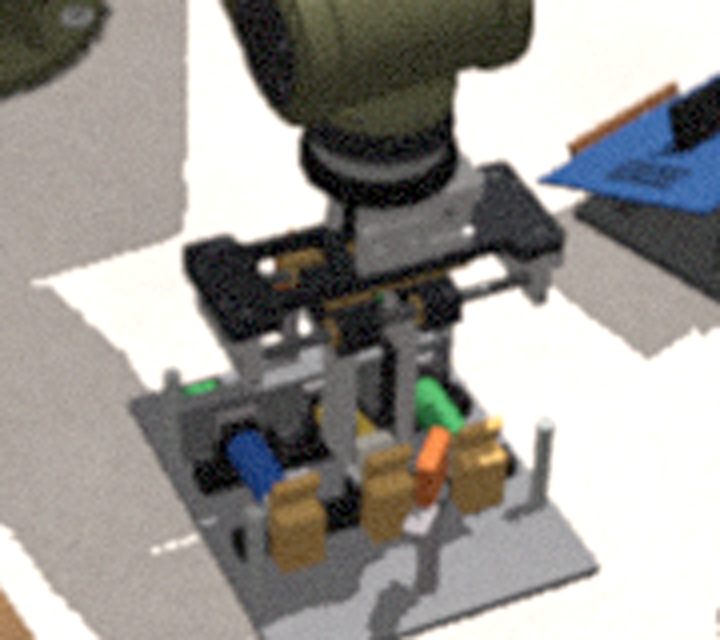

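```bash
python3 - <<'E'
from cell import *
fingers.gripper_open(); st(); p=current_ee_pos().copy(); p[2]+=.08; manip.line_to(p,vel=.12)
fingers.close(); jy=-np.array([-ex[1],ex[0],0]); R=Rt(-jy)
s=optics.read_camera('scene'); crop(s,'s27c.png',220,130,400,290,4)
P=lambda x,z:[*dk(x,0),z]
manip.movep(P(.022,.09),R); manip.line_to(P(.022,.060),vel=.08,contact_N=15)
for z in (.056,.052,.048,.045,.042,.0400):
    hit=manip.line_to(P(.0215,z),vel=.015,contact_N=25); print(z,hit,current_ee_pos().round(4),current_ft_force().round(1))
    if hit: break
s=optics.read_camera('scene'); crop(s,'s28c.png',220,130,400,290,4)
E
```

```text
t 130.6 [0.5769 0.0077 0.0447] F [ 0.26 -0.51  0.84] M [-0.039  0.129  0.009] open 0.0939
0.056 False [0.5814 0.0073 0.0561] [-0.1 -0.1 -0.2]
0.052 False [0.5813 0.0073 0.0519] [-0.1  0.4  0.5]
0.048 False [0.5813 0.0073 0.0478] [-0.1  0.2  1. ]
0.045 False [0.5813 0.0073 0.0449] [-0.2 -0.4  0. ]
0.042 False [0.5813 0.0072 0.0418] [-0.7 -0.5  0.7]
0.04 False [0.5816 0.0072 0.0407] [-2.5 -0.5  7.8]
```

View pics/s28c.png

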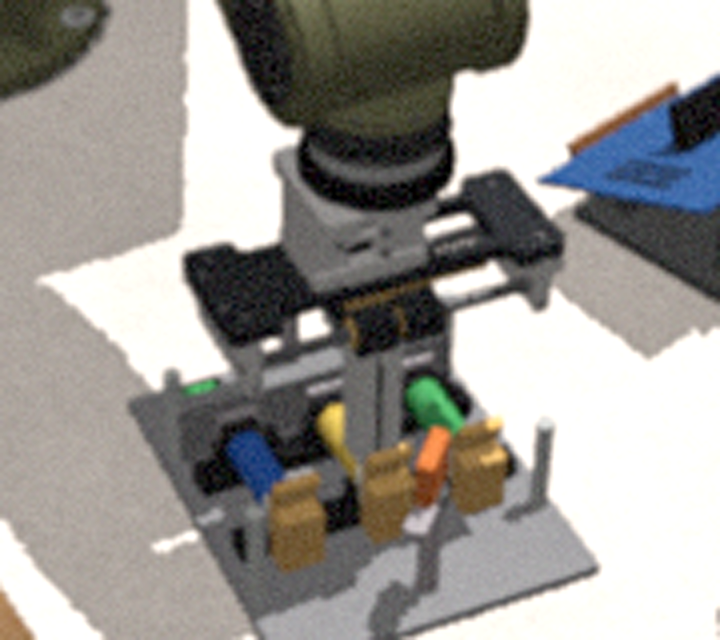

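```bash
python3 - <<'E'
from cell import *
P=lambda x,z:[*dk(x,0),z]
print(manip.line_to(P(.0215,.0392),vel=.015,contact_N=20)); st()
manip.line_to(P(.0215,.13),vel=.15)
manip.movep([.42,-.1,.28],Rt((0,1,0)))
s=optics.read_camera('scene'); crop(s,'s29c.png',240,180,380,300,5);r=snap('top','t29.png');crop(r,'t29c.png',245,220,365,340,5); st()
E
```

```text
False
t 138.6 [0.5817 0.0072 0.0406] F [-6.42  0.47 15.42] M [ 0.041  1.328 -0.043] open 0.0005
t 140.4 [ 0.4204 -0.0996  0.2788] F [ 0.2  -0.74  0.1 ] M [ 0.024  0.008 -0.008] open 0.0006
```

View pics/s29c.png

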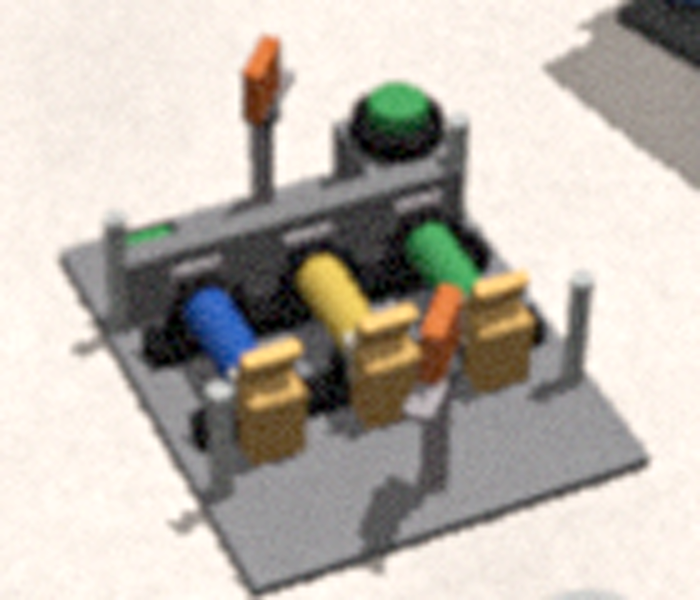

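View pics/t29c.png

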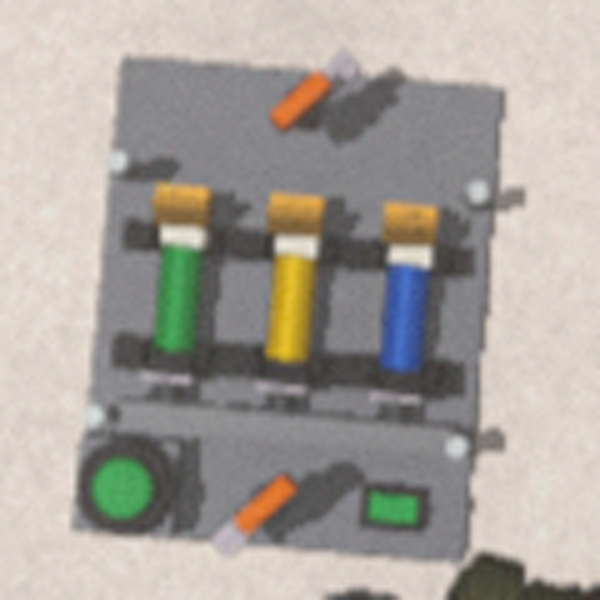

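View pics/t29.png

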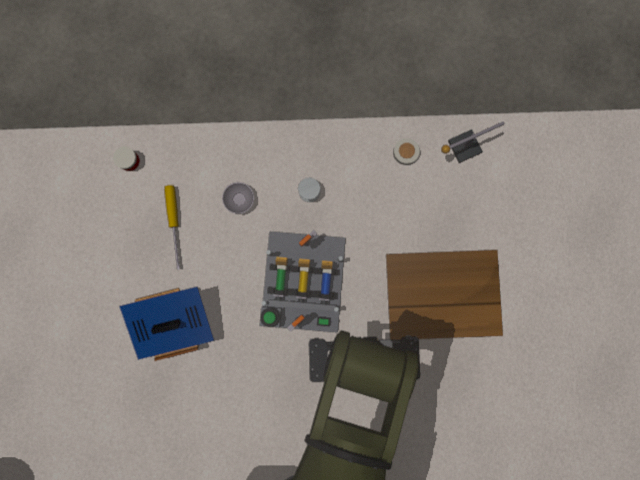

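All three cells are level under the clips with their springs pressed in, and the cover is still on the rest at (168,325). Now I press the button.

```bash
python3 - <<'E'
from cell import *
b=dk(-.088,.066); jy=-np.array([-ex[1],ex[0],0]); R=Rt(-jy)
manip.movep([*b,.12],R); manip.line_to([*b,.063],vel=.08,contact_N=10); st()
for z in (.060,.057,.054,.052,.051):
    hit=manip.line_to([*b,z],vel=.015,contact_N=16); print(z,hit,current_ee_pos().round(4),current_ft_force().round(1))
    if hit: break
manip.dwell(.4); st(); s=optics.read_camera('scene')
manip.line_to([*b,.13],vel=.1); fingers.gripper_open()
manip.movep([.42,-.1,.28],Rt((0,1,0)))
s=snap('scene','s30.png'); crop(s,'s30c.png',240,180,380,300,5);r=snap('top','t30.png');crop(r,'t30c.png',245,220,365,340,5); st()
E
```

```text
t 142.3 [0.4801 0.0848 0.0634] F [ 0.22  0.61 -0.01] M [0.057 0.047 0.015] open 0.0002
0.06 False [0.4799 0.0849 0.0602] [0.7 0.4 0.9]
0.057 False [0.48   0.0849 0.0571] [1.1 0.2 3.1]
0.054 False [0.48   0.0849 0.0542] [-0.3 -0.4  8.1]
0.052 True [0.4802 0.0849 0.054 ] [-6.9 -0.3 16.1]
t 143.9 [0.4801 0.0849 0.054 ] F [-6.3  -0.31 16.78] M [-0.102  1.371 -0.005] open 0.0004
t 147.4 [ 0.4201 -0.0992  0.279 ] F [ 0.2   0.49 -0.2 ] M [ 0.007  0.009 -0.067] open 0.0941
```

View pics/s30.png

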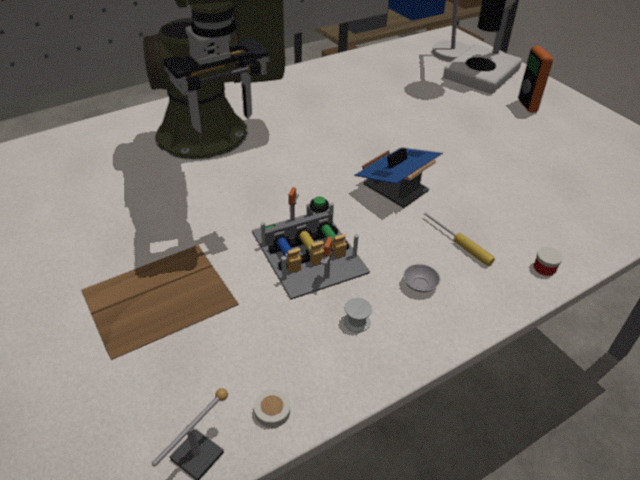

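View pics/t30c.png

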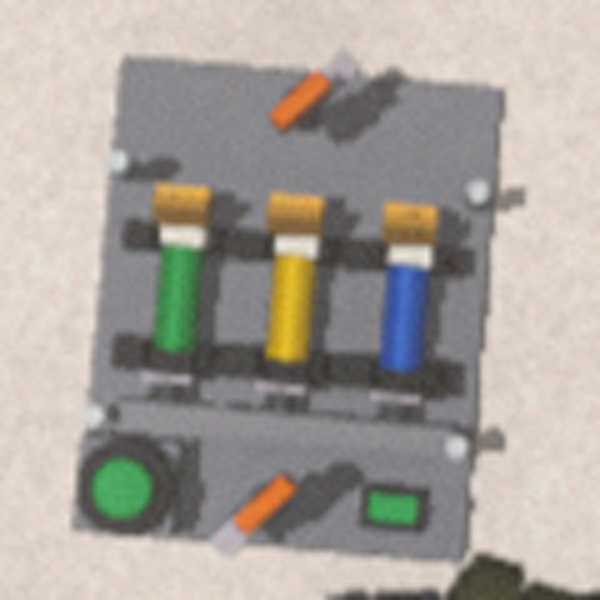

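The button bottomed out: travel stopped hard at 54 mm with force rising to 17 N, against about 5 N for full travel. Everything is in place and the gripper is open and clear, so I'm handing in.

```bash
python3 -c "
from station import *
ticket.job_done(); print(current_time_s())"
```

```text
the job is handed in; nothing more can be done
the job is handed in; nothing more can be done
```

I did the whole job in the order asked and handed it in at about 147 s of the 208 s allowed. No verdict was reported.

- **Thumbscrews:** both are backed off to their stops. The moment jumped to 0.6–0.7 N·m at the end of each turn, and the last pictures show both tabs swung away.
- **Cover:** it lies flat on the sloped rest, handle up. It looked centred to within about 3 mm and had not moved by the last picture.
- **Cells:** green, yellow and blue are each in a bay, black end on a pressed-in spring and white end under the clip. By touch their tops are at 40.6 mm, which means level. The last picture agrees.
- **Start button:** it stopped hard at 54 mm with about 17 N on it, with the cover on its rest and all cells held.

**Departures from plan:**
- Yellow was knocked off the board onto the table during the run; I picked it up from there.
- Its first insertion jammed on the clip slope. The upward force on the tool reached about 41 N, through the cell held in the fingertips. The run fails at 40 N for the arm or the gripper's body; I don't think a fingertip load counts, but the judging may differ.
- I put yellow back on the board, gripped it again by the plus collar, and the second insertion went in cleanly.
- The tools and other things on the bench look untouched.

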